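Fetch the apples from under the low shelf with the reacher

TASK

Apples have rolled in under the low slatted shelf, behind its front batten, where no hand fits. First use the reacher: hold it by its grip, squeeze the trigger so that its jaws close on an apple, lift the apple over the batten and out at the front and set it down on the counter, until all are out; then stand the reacher upright on its rubber mat again and let go. After that, lower every apple gently into the deep colander (they bruise if dropped), keeping the colander upright where it stands, and leave the plate, cup and cruet on the shelf undisturbed.

Things in the scene. Friction and masses are not known exactly. Their poses are not given: they have to be found in the camera images.
- shelf: Low white wooden shelf unit fixed on the counter, 500 long (own x), 240 deep, 141 high. Origin: middle of the outer face of the front batten at counter level; own +y points out of the open front. Only the reacher may touch an apple in there, and an apple may cross the batten only in squeezed jaws. Apples start about 100 apart along x, middles at y = -55 to -110.
- shelf_floor (a point): Point on the shelf unit's inner floor, 8 mm above the counter, 120 behind the front. The floor is edged all round: front batten 12 thick, its top 22 mm above the counter; the same at the ends (inner faces at own x = +-238); back panel at own y = -228.
- shelf_top (a point): Point on the unit's top, in the middle of the front edge, 138 up. Slats with gaps cover y = 0 to -115 (they sag: lowest underside 117 above the counter); a solid board, top at 141, covers y = -120 to -240. Corner posts 16 wide at x = +-242: the front opening is 468 wide and free from 22 to 117 mm above the counter.
- reacher: Litter-picker reacher standing on its steel foot (110 x 70 x 8 mm, own x = -60 to 50). Origin: underside of the foot, below the grip; own +x along the shaft to the jaws, z up. About 0.4 kg, balanced under the grip by a steel weight at the rear. Shaft 12 thick at z = 26. Black upright grip 40 long (x), top at z = 108.
- reacher_grip (a point): Where to take the reacher from above, across its own y: 78 mm above its origin. Fixed side: flat face at y = -26; moving side: grey trigger plate, face at y = +26 when released (52 wide in all, 35 fully squeezed). Faces span z = 48 to 108, x = -18 to +18. Pressing the sides together closes both jaws evenly.
- jaw_mid (a point): Midway between the jaw pads, 190 ahead of the reacher's origin and 26 above it; an apple's middle belongs here when the jaws close. Pads 70 long (own x = 154 to 224), 22 high, 6 thick. Open: inner faces 37 off the middle line at the roots, 50 at the tips, outer edges 58. On a 62 mm apple they close parallel.
- trigger (a joint): How far the trigger is squeezed, m: 0 released (jaws open), 0.012 jaws just touching a 62 mm apple, 0.017 full. Spring: about 14 N to start, plus 0.5 N per mm; squeezed by only 2 to 3 mm the reacher can be carried with its jaws open. Close on an apple with about 40 N.
- mat: Black rubber mat, the reacher's place, 160 (own x) x 110 x 3 mm, fixed on the counter. Origin: centre of its underside. The reacher's foot belongs on its middle, pointing any way.
- colander: Deep round aluminium colander, open at the top, loose, 0.7 kg. Origin: centre of its underside. Outer radius 87 at the bottom, 110 at the rim, 98 high, wall 4, inner floor 5 mm above the underside. Small side loops at the rim are only for looks.
- plate: White melamine plate, radius 75, on the back of the shelf top; bystander. Origin: centre of its underside.
- cup: Blue plastic cup, radius 34, 80 high, on the back of the shelf top; bystander. Origin: centre of its underside.
- cruet: Glass vinegar cruet with screw lid, radius 26, 150 high, on the back of the shelf top; bystander. Origin: centre of its underside.
- apple1: Yellow-green apple, 62 mm across (widest 22 to 34 mm above its underside), 54 high plus a thin stalk, with a flat underside of radius 24; about 0.1 kg. Origin: centre of its underside. May be absent.
- apple1_mid (a point): Middle of apple1, 28 mm above its underside. None if absent.
- apple2: Yellow-green apple, 62 mm across (widest 22 to 34 mm above its underside), 54 high plus a thin stalk, with a flat underside of radius 24; about 0.1 kg. Origin: centre of its underside. May be absent.
- apple2_mid (a point): Middle of apple2, 28 mm above its underside. None if absent.
- apple3: Yellow-green apple, 62 mm across (widest 22 to 34 mm above its underside), 54 high plus a thin stalk, with a flat underside of radius 24; about 0.1 kg. Origin: centre of its underside. May be absent.
- apple3_mid (a point): Middle of apple3, 28 mm above its underside. None if absent.
Not all that is in view belongs to the job. Leave any pink, purple or white look-alike of the apple2 alone.

How it is judged:
On the way, in this order (a step that is already met when the one before it is completed fails the run):
1. every apple is out in front of the shelf, down on the counter (y of each of apple1_mid, apple2_mid, apple3_mid in the frame of shelf above 0.03 m and height (world z) of apple1_mid between 0 and 0.05 m and height (world z) of apple2_mid between 0 and 0.05 m and height (world z) of apple3_mid between 0 and 0.05 m), for 0.2 s.
2. the reacher stands upright on its mat again, let go (angle between reacher's own z axis and vertical below 0.12 rad and horizontal distance between reacher and mat below 0.05 m and height (world z) of reacher below 0.01 m and value of joint trigger below 0.002 m and contact force between reacher and the fingers below 0.1 N), for 0.3 s.
At the end, for the whole second after the job is handed in: Every apple lies at rest in the colander (its middle within 90 mm of the colander's axis and below its rim), the colander is upright, and the reacher stands upright (within 7 degrees) on its mat, its origin within 50 mm of the mat's centre, with the trigger released (horizontal distance between each of apple1_mid, apple2_mid, apple3_mid and colander below 0.09 m and z of apple1_mid in the frame of colander between 0 and 0.085 m and linear speed of each of apple1, apple2, apple3 below 0.05 m/s and z of apple2_mid in the frame of colander between 0 and 0.085 m and z of apple3_mid in the frame of colander between 0 and 0.085 m and angle between reacher's own z axis and vertical below 0.12 rad and horizontal distance between reacher and mat below 0.05 m and height (world z) of reacher below 0.01 m and value of joint trigger below 0.002 m and angle between colander's own z axis and vertical below 0.1 rad); the robot touches nothing.
It fails at once if a finger touches an apple that is still under the shelf ((y of apple1_mid in the frame of shelf between -0.24 and 0 m and height (world z) of apple1_mid below 0.12 m and contact force between apple1 and the fingers above 0.3 N) or (y of apple2_mid in the frame of shelf between -0.24 and 0 m and height (world z) of apple2_mid below 0.12 m and contact force between apple2 and the fingers above 0.3 N) or (y of apple3_mid in the frame of shelf between -0.24 and 0 m and height (world z) of apple3_mid below 0.12 m and contact force between apple3 and the fingers above 0.3 N)).
It fails at once if an apple crosses the shelf's front batten other than squeezed in the reacher's jaws (over 1 N) ((y of apple1_mid in the frame of shelf between -0.018 and 0.006 m and contact force between apple1 and reacher below 1 N) or (y of apple2_mid in the frame of shelf between -0.018 and 0.006 m and contact force between apple2 and reacher below 1 N) or (y of apple3_mid in the frame of shelf between -0.018 and 0.006 m and contact force between apple3 and reacher below 1 N)).
It fails at once if an apple is dropped into the colander (it reaches 0.9 m/s there, a fall of about 40 mm, out of the fingers) or pressed hard into it (over 30 N) ((horizontal distance between apple1_mid and colander below 0.105 m and height (world z) of apple1_mid below 0.2 m and linear speed of apple1 above 0.9 m/s and contact force between apple1 and the fingers below 0.1 N) or (horizontal distance between apple2_mid and colander below 0.105 m and height (world z) of apple2_mid below 0.2 m and linear speed of apple2 above 0.9 m/s and contact force between apple2 and the fingers below 0.1 N) or (horizontal distance between apple3_mid and colander below 0.105 m and height (world z) of apple3_mid below 0.2 m and linear speed of apple3 above 0.9 m/s and contact force between apple3 and the fingers below 0.1 N) or contact force between any of apple1, apple2, apple3 and colander above 30 N).
It fails at once if the colander is shoved away (over 50 mm) or tipped (distance of colander from where it was at the start of the episode above 0.05 m or angle between colander's own z axis and vertical above 0.35 rad).
It fails at once if the plate, cup or cruet is disturbed (moved over 30 mm) (distance of any of plate, cup, cruet from where it was at the start of the episode above 0.03 m).
Of apple1, apple2, apple3 only 2 to 3 are there at a start; the rules pass over those that are not, and their reading is None.
At some moment in a run one of apple1, apple2, apple3 may be knocked a few centimetres aside while the robot is not near it.
It also fails if it takes over 210 s, if anything falls off the work surface, if the arm or the gripper's body presses on something with over 40 N, if the wrist force passes 120 N, or if a joint passes its speed limit or range.

ROBOT

A 6-joint arm with a two-finger parallel gripper is mounted at the origin on the work surface. World frame = base frame: x ahead of the robot, y to its left, z up, the work surface at z = 0. Lengths are in m, angles in rad, forces in N, time in s.
With the tool pointing down it reaches from about 0.35 to 0.975 m from the base axis. Payload 7.1 kg.
Tool frame: the origin (TCP) lies midway between the tips of the shut fingers; the grasp point (between the pads) lies 19 mm behind it; z points along the fingers, y is the line along which they close (so a half turn about z gives the same grasp; the last joint's range is limited). The gripper opens to 88 mm and grips with 3 to 60 N. Pads are 20 mm wide; open, the fingers measure 115 mm over their backs; the gripper's body (75 mm by 178 mm) begins 61 mm behind the grasp point.
Start: joints at [1.321, 0.423, 1.63, -0, 1.089, -0.019], TCP at [0.143, 0.608, 0.223] pointing down, gripper open.
Joint ranges: [-3, 3], [-0.9, 2.11], [0.09, 2.58], [-1.31, 4.45], [0.11, 2.69], [-2.54, 2.54]. Speed limits (rad/s): [2.39, 2.39, 3.01, 3.14, 3.14, 3.14].

INTERFACE

Orientations are given as a rotation vector (axis times angle).
In Python, from bench import telemetry, optics, ticket gives the robot as it stands.
- The arm moves only by the shell command python3 -m handwheel 'ROWS' [OPENING]. ROWS is JSON, a list of rows, each an object with "linear": the shift along the tool's x, y, z in cm, a list of three; "delta_rot": the turn, a rotation vector about the tool's x, y, z in degrees, a list of three. In form: [{"linear": [dx, dy, dz], "delta_rot": [rx, ry, rz]}, ...]. A call has exactly 5 rows; each row is the pose to reach, as a shift and turn from the pose commanded when the call began, along the tool's axes at that moment; what a row does not reach only later rows make up. A row lasts 1/12 s, in which the tool goes at most 41.7 mm and 7.16 degrees, less where a joint would pass 70% of its speed; a pose out of reach is approached as far as the arm can. A call with a gripper value outside its range is refused whole. OPENING is the gripper's target within -1 to 1 (shut at 1, half-way at 0, fully open at -1), set as the call begins (- or left out, the last holds). The fingers move at their own pace and stop on an object; the grip force is fixed at half the most. Time passes only in rows, so rows that repeat a pose let the fingers close, or fill a call up. It gives the time, the measured TCP pose, the force, the opening and the grip force at its end, in the units of the state.
- telemetry.observe(): the state, without advancing time (a new reading comes with each control period).
- optics.get_image(name): name is "scene" or "top"; returns (picture, depth): 384x512x3 uint8, blue, green, red; 384x512 float32, m along the optical axis (not along the pixel's ray), 0 where there is no reading.
- optics.calibration(name): a dict with "vfov" (degrees; the focal length in pixels is half the picture's height over the tangent of half this angle, whatever the lens; pixels are square), "cx", "cy" (the principal point, pixels), "T" (4x4, takes a point from camera to world coordinates). Camera axes: x right, y down, z forward; pixel columns grow to the right and rows downward; lengths in m; the calibration is good to about 2 mm. A picture is of the moment at which its call begins. calibration takes no time and is no camera call.
- ticket.hand_in(): hands the job in; it is judged then, once.
The state is a dict: "clock": time; "joints": joint angles; "dq": joint speeds; "tau": joint torques, N m; "tool_pos": TCP position; "orientation": TCP orientation; "contact_force": force on the tool from outside, world axes, zero at the start; "torque": the same for the moment, N m; "grip_width": finger opening in m; "finger_force": force on a finger pad.
Only numpy, scipy, OpenCV 4.12 (cv2) and the standard library are available. Lean on these libraries where they do the work, as an engineer would, in place of code of your own. Each camera call takes 0.05 s, during which the arm holds its last target. There are 200 camera calls.

## Working session

There is one attempt and no reset: what is moved stays moved. The work goes in short steps, Python scripts to look and compute and a shell command to move; the robot and the scene stay as the last step left them, time stands still between calls to the robot, and variables do not carry over. Pictures are saved under pics/ and viewed, at most 14 in all, crops included, and the job is handed in when it is done.

```bash
mkdir -p pics; ls; cat > h.py <<'E'
import numpy as np,cv2
from bench import telemetry,optics,ticket
def grab(n,save=None):
    im,d=optics.get_image(n)
    if save: cv2.imwrite('pics/%s.png'%save,im)
    return im,d
def cal(n):
    c=optics.calibration(n); return 192/np.tan(np.radians(c['vfov'])/2),c['cx'],c['cy'],np.array(c['T'])
def ray(n,u,v,z):
    f,cx,cy,T=cal(n); r=T[:3,:3]@np.array([(u-cx)/f,(v-cy)/f,1]); o=T[:3,3]; return o+r*(z-o[2])/r[2]
def cloud(n,d):
    f,cx,cy,T=cal(n); v,u=np.mgrid[:384,:512]
    p=np.stack([(u-cx)/f*d,(v-cy)/f*d,d],-1); return p@T[:3,:3].T+T[:3,3]
def proj(n,p):
    f,cx,cy,T=cal(n); q=T[:3,:3].T@(np.array(p)-T[:3,3]); return q[:2]/q[2]*f+[cx,cy]
E
python3 - <<'E'
from h import *
for n in('scene','top'):
    im,d=grab(n,n+'0'); np.save(n+'0.npy',d); print(n,cal(n),(d>0).mean())
print(telemetry.observe())
E
```

```text
pics
scene (np.float64(368.03593014150323), 260.74893509424, 197.86850519471164, array([[-0.19359196,  0.74383089, -0.63971694,  1.16060212],
       [ 0.98108032,  0.1455238 , -0.12768799,  0.05426755],
       [-0.00188423, -0.65233307, -0.75793009,  0.85229369],
       [ 0.        ,  0.        ,  0.        ,  1.        ]])) 0.9959818522135416
top (np.float64(469.3320795905037), 242.84761633660756, 193.53253352948082, array([[-0.01307484, -0.99826664,  0.05738255,  0.44581832],
       [-0.99988385,  0.01350235,  0.00706861, -0.05599762],
       [-0.00783115, -0.05728346, -0.99832724,  1.63909054],
       [ 0.        ,  0.        ,  0.        ,  1.        ]])) 0.9959462483723959
{'clock': 0.1, 'joints': array([ 1.32098739e+00,  4.23780543e-01,  1.63061063e+00, -3.02475030e-05,
        1.08861218e+00, -1.90309911e-02]), 'dq': array([-0.00048446, -0.00126722, -0.00198269,  0.00034201, -0.00225329,
       -0.00080136]), 'tau': array([ 1.09824945e-03, -5.45612705e+01, -2.74323678e+01,  6.45177998e-02,
        1.88737025e-02, -4.90018658e-05]), 'tool_pos': array([0.14283508, 0.6079356 , 0.22197053]), 'orientation': array([-3.61660540e-01, -3.12054165e+00,  2.20145597e-03]), 'contact_force': array([ 0.31548894,  0.13234932, -0.47065423]), 'torque': array([-0.04067653, -0.01291003,  0.0214126 ]), 'finger_force': 0.0, 'grip_width': 0.08745639960740496}
```

View pics/scene0.png

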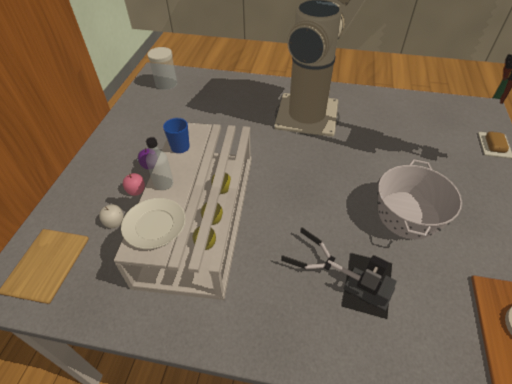

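View pics/top0.png

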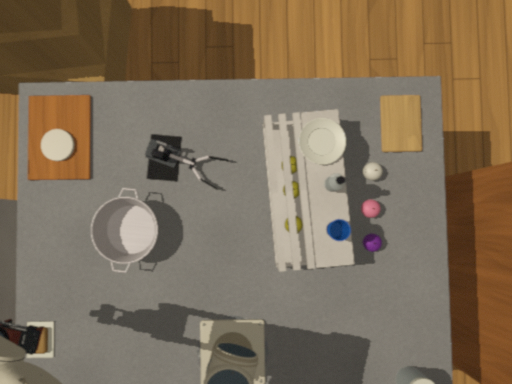

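The scene picture shows the shelf with three yellow-green apples under its slats at about (223,182), (212,213) and (204,237). The reacher stands on its mat around (370,283) with jaws at about (310,250), and the colander is at (417,203). In the top view the apples show at (292,163), (291,189) and (293,224), the reacher grip is at about (158,150), and the colander is at (125,230). The white, pink and purple look-alikes are behind the shelf at (373,171), (371,208) and (373,242) and are not wanted.

```bash
cat > m0.py <<'E'
from h import *
S=cv2.imread('pics/scene0.png');T=cv2.imread('pics/top0.png')
dS=np.load('scene0.npy');dT=np.load('top0.npy')
for n,im,d in(('scene',S,dS),('top',T,dT)):
    P=cloud(n,d); hsv=cv2.cvtColor(im,cv2.COLOR_BGR2HSV)
    m=cv2.inRange(hsv,(22,110,50),(45,255,255))
    k,l,st,c=cv2.connectedComponentsWithStats(m)
    for i in range(1,k):
        if st[i,4]>12:
            q=P[l==i]; print(n,st[i],c[i].round(1),'med',np.median(q,0).round(3),'raymid',ray(n,*c[i],.036).round(3))
    # counter height
    print('counter',np.median(P[300:340,150:200] if n=='top' else P[300:330,220:300],(0,1)).round(4))
    if n=='top':
        z=P[...,2]
        for lo,hi,nm,(x0,x1,y0,y1) in((.10,.16,'shelf',(255,365,100,280)),(.06,.12,'coland',(85,165,180,280)),(.09,.12,'grip',(140,190,130,190)),(.015,.06,'shaft',(140,240,130,195)),(.001,.006,'matz',(140,190,130,190))):
            mm=np.zeros_like(z,bool); mm[y0:y1,x0:x1]=True; mm&=(z>lo)&(z<hi)
            q=P[mm]; 
            if len(q): print(nm,len(q),q.mean(0).round(3),cv2.minAreaRect((q[:,:2]*1000).astype(np.float32)))
    g=im[90:290,250:360] if n=='top' else im[110:310,110:270]
a=cv2.resize(S[110:310,110:270],None,fx=3,fy=3,interpolation=2)[:600]
b=cv2.resize(S[220:320,270:400],None,fx=2.3,fy=2.3,interpolation=2)
t=cv2.resize(T[125:195,140:240],None,fx=3,fy=3,interpolation=2)
o=np.zeros((600,800,3),np.uint8);o[:600,:480]=a;o[:b.shape[0],485:485+b.shape[1]]=b;o[260:260+t.shape[0],485:485+t.shape[1]]=t
cv2.imwrite('pics/crop0.png',o)
E
python3 m0.py
```

```text
scene [221 174  10  19 115] [225.6 183.6] med [ 0.448 -0.195  0.05 ] raymid [ 0.436 -0.199  0.036]
scene [201 204   5  12  28] [202.9 209.4] med [ 0.562 -0.229  0.058] raymid [ 0.546 -0.237  0.036]
scene [213 204  10  20 114] [217.6 214.3] med [ 0.564 -0.188  0.047] raymid [ 0.555 -0.191  0.036]
scene [193 228   6  15  49] [195.3 234.3] med [ 0.647 -0.224  0.059] raymid [ 0.633 -0.232  0.036]
scene [206 229  10  20 114] [211.  239.2] med [ 0.645 -0.183  0.045] raymid [ 0.64  -0.185  0.036]
counter [ 8.044e-01 -2.070e-02  2.000e-04]
top [290 156   7  17  85] [292.9 163.9] med [ 0.634 -0.216  0.06 ] raymid [ 0.637 -0.218  0.036]
top [293 181   6  17  75] [295.3 188.8] med [ 0.549 -0.221  0.06 ] raymid [ 0.552 -0.224  0.036]
top [296 217   6  15  63] [298.6 223.6] med [ 0.432 -0.231  0.058] raymid [ 0.433 -0.233  0.036]
top [285 220   4  10  25] [286.3 224.4] med [ 0.432 -0.189  0.056] raymid [ 0.431 -0.191  0.036]
counter [0.1085 0.1958 0.0011]
shelf 8748 [ 0.544 -0.264  0.142] ((544.8040771484375, -257.5425720214844), (502.9472961425781, 247.04165649414062), 4.484861373901367)
coland 1013 [0.419 0.376 0.086] ((421.19384765625, 347.30517578125), (224.79461669921875, 219.23016357421875), 37.32556915283203)
grip 136 [0.68  0.23  0.109] ((683.7453002929688, 228.96246337890625), (39.06855392456055, 51.90097427368164), 68.44698333740234)
shaft 554 [0.663 0.176 0.038] ((640.8193969726562, 157.01504516601562), (279.75213623046875, 111.01483154296875), 74.49658966064453)
matz 998 [0.658 0.227 0.003] ((663.7515258789062, 229.3994903564453), (173.44036865234375, 209.9613494873047), 89.62793731689453)
```

View pics/crop0.png

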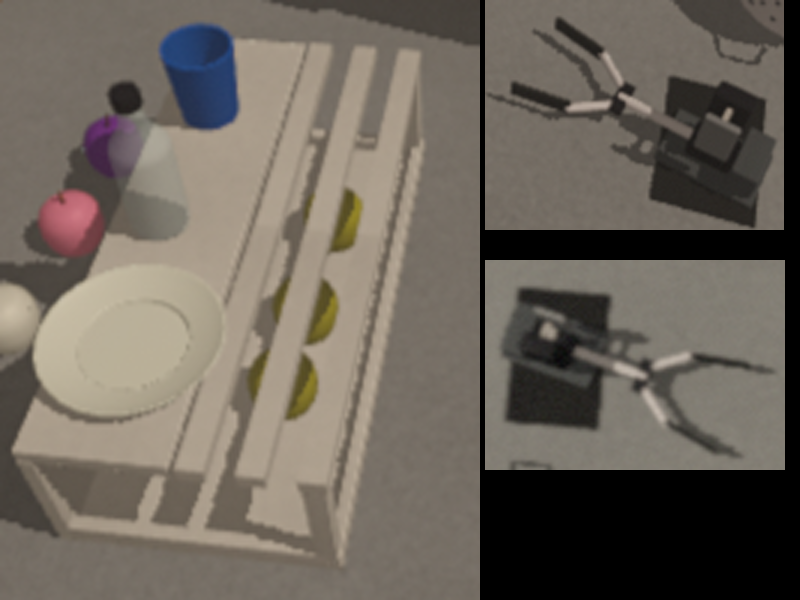

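The crop confirms it. The three yellow-green apples lie on the shelf floor at about crop (335,218), (307,308) and (285,383). The look-alikes differ: purple at (115,148), pink at (70,222), white at (8,318). The reacher stands on the mat with its jaws toward the shelf.

Now I'll fit the poses.

```bash
cat > m1.py <<'E'
from h import *
from scipy.optimize import least_squares
def shots(tag=None):
    out={}
    for n in('scene','top'):
        im,d=grab(n,tag and n+tag); out[n]=(im,cloud(n,d))
    return out
def apples(sh,box=(.2,.9,-.4,.45),verbose=True):
    pts=[]
    for n,(im,P) in sh.items():
        m=cv2.inRange(cv2.cvtColor(im,cv2.COLOR_BGR2HSV),(22,110,40),(45,255,255))>0
        q=P[m]; q=q[(q[:,0]>box[0])&(q[:,0]<box[1])&(q[:,1]>box[2])&(q[:,1]<box[3])&(q[:,2]>.008)&(q[:,2]<.4)]
        pts.append(np.c_[q,np.full(len(q),n=='top')])
    A=np.vstack(pts); res=[]
    from scipy.cluster.hierarchy import fcluster,linkage
    l=fcluster(linkage(A[:,:2],'single'),.022,'distance')
    for i in set(l):
        q=A[l==i]
        if len(q)<25: continue
        f=lambda c:(np.sqrt(((q[:,:2]-c[:2])**2).sum(1)/.031**2+((q[:,2]-c[2])/.028)**2)-1)*.031
        r=least_squares(f,[*np.median(q[:,:2],0),np.median(q[:,2])-.015],loss='soft_l1',f_scale=.003)
        res.append(r.x)
        if verbose: print('apple',len(q),int(q[:,3].sum()),'mid',r.x.round(4),'rms',np.sqrt((r.fun**2).mean()).round(4))
    return res
E
cat > m2.py <<'E'
from m1 import *
sh={n:(cv2.imread('pics/%s0.png'%n),cloud(n,np.load(n+'0.npy'))) for n in('scene','top')}
ap=apples(sh)
im,P=sh['top']; z=P[...,2]
# shelf: front edge of front slat (left picture edge) and back edge
L=[];R=[]
for v in range(125,262,4):
    row=np.where((z[v,255:362]>.11)&(z[v,255:362]<.16))[0]+255
    L.append(P[v,row[0],:2])
L=np.array(L); vx,vy,x0,y0=cv2.fitLine((L*1000).astype(np.float32),cv2.DIST_HUBER,0,.01,.01).ravel()
s=np.sign(vx); ux=np.array([vx,vy])*s; uy=np.array([-ux[1],ux[0]])
q=P[100:285,255:365].reshape(-1,3); q=q[(q[:,2]>.125)&(q[:,2]<.147)]
a=q[:,:2]@ux; b=q[:,:2]@uy; 
print('shelf ang',np.degrees(np.arctan2(ux[1],ux[0])),'x ext',np.percentile(a,[.3,99.7]),'y ext',np.percentile(b,[.3,99.7]),'L',np.array([x0,y0])@uy/1000)
o=ux*np.mean(np.percentile(a,[.3,99.7]))+uy*(np.array([x0,y0])@uy/1000); print('shelf origin',o,'z top',np.median(q[:,2]))
for c in ap: print(' in shelf',(c[:2]-o)@ux,(c[:2]-o)@uy)
# colander rim ellipse by height
q=P[185:275,85:165].reshape(-1,3);q=q[(q[:,2]>.088)&(q[:,2]<.11)]
print('colander',cv2.minEnclosingCircle((q[:,:2]*1000).astype(np.float32)),np.median(q[:,:2],0),len(q))
f=lambda c:np.hypot(q[:,0]-c[0],q[:,1]-c[1])-.108
print(least_squares(f,q[:,:2].mean(0),loss='soft_l1',f_scale=.003).x)
# mat dark flat
m=(im.max(2)<45)&(abs(z)<.012); m[:,:135]=0;m[:,195:]=0;m[:120]=0;m[200:]=0
q=P[m];print('mat',cv2.minAreaRect((q[:,:2]*1000).astype(np.float32)),len(q))
# jaw/shaft
for n in('top','scene'):
    Q=sh[n][1].reshape(-1,3); s=(Q[:,2]>.095)&(Q[:,2]<.125)&(abs(Q[:,0]-.68)<.06)&(abs(Q[:,1]-.23)<.06)
    g=Q[s]; print(n,'grip',cv2.minAreaRect((g[:,:2]*1000).astype(np.float32)),g.mean(0),np.median(g[:,2]))
    s=(Q[:,2]>.02)&(Q[:,2]<.05)&(abs(Q[:,0]-.62)<.1)&(Q[:,1]>-.02)&(Q[:,1]<.19)
    g=Q[s]; h=(np.array([.684,.229])-g[:,:2]); r=np.hypot(*h.T)
    for lo,hi in((.06,.11),(.15,.17),(.17,.19),(.19,.21),(.21,.23)):
        k=(r>lo)&(r<hi)
        if k.sum(): 
            th=np.degrees(np.arctan2(-h[k,1],-h[k,0])); print('  r',lo,hi,k.sum(),th.min().round(1),th.max().round(1),th.mean().round(1),'z',np.median(g[k,2]).round(3))
E
python3 m2.py
```

```text
apple 209 88 mid [ 0.4314 -0.2139  0.0386] rms 0.0024
apple 246 84 mid [ 0.6357 -0.2066  0.0379] rms 0.0023
apple 216 76 mid [ 0.5505 -0.2106  0.0377] rms 0.0026
shelf ang 4.4258003 x ext [0.27355583 0.77166163] y ext [-0.41382815 -0.17560775] L -0.1764102
shelf origin [ 0.53466359 -0.13555549] z top 0.14062230569345235
 in shelf -0.10901064577838686 -0.07011690844544283
 in shelf 0.09520429563374637 -0.07865884099034368
 in shelf 0.00997551731140631 -0.07603625529378703
colander ((420.7001953125, 342.44873046875), 137.77589416503906) [0.41469241 0.36790782] 534
[0.42164187 0.34636182]
mat ((670.0587158203125, 230.15377807617188), (101.97053527832031, 152.4566192626953), 83.07479858398438) 616
top grip ((683.7453002929688, 228.96246337890625), (39.06855392456055, 51.90097427368164), 68.44698333740234) [0.67938667 0.23059808 0.10993185] 0.11088695200848153
  r 0.06 0.11 75 -121.9 -101.2 -111.2 z 0.035
  r 0.15 0.17 29 -128.2 -93.7 -111.7 z 0.034
  r 0.17 0.19 27 -126.6 -95.4 -109.6 z 0.038
  r 0.19 0.21 26 -126.1 -96.0 -109.1 z 0.041
  r 0.21 0.23 15 -125.7 -96.9 -110.4 z 0.039
scene grip ((685.6629028320312, 229.11679077148438), (39.980953216552734, 53.79086685180664), 70.05050659179688) [0.68590676 0.22884478 0.10762324] 0.10990382207602434
  r 0.06 0.11 134 -121.4 -99.0 -109.4 z 0.034
  r 0.15 0.17 81 -127.5 -93.8 -109.8 z 0.034
  r 0.17 0.19 82 -126.3 -94.9 -109.3 z 0.035
  r 0.19 0.21 85 -126.2 -95.0 -108.9 z 0.036
  r 0.21 0.23 64 -125.5 -96.1 -109.2 z 0.035
```

```bash
cat > plan.py <<'E'
import sys
from h import *
from scipy.spatial.transform import Rotation as R
def plan(*wps):
    # wps: (x,y,z,yaw_of_tool_y_deg,ncalls); prints end-of-call shift cm & turn deg in the tool axes at call start
    s=telemetry.observe(); p=np.array(s['tool_pos']); r=R.from_rotvec(s['orientation'])
    print('at',p.round(4),'yaw',np.degrees(np.arctan2(r.as_matrix()[1,1],r.as_matrix()[0,1])).round(2),'t',round(s['clock'],1),'w',round(s['grip_width'],4),'F',s['contact_force'].round(1),'j',s['joints'].round(2))
    for x,y,z,a,n in wps:
        a=np.radians(a); Y=np.array([np.cos(a),np.sin(a),0]);Z=np.array([0,0,-1.]);
        g=R.from_matrix(np.c_[np.cross(Y,Z),Y,Z]); rv=(r.inv()*g).as_rotvec()
        if np.linalg.norm(rv)>3.0: print('big turn')
        for i in range(n):
            tq=p+(np.array([x,y,z])-p)/(n-i); rel=(r.inv()*g).as_rotvec()/(n-i)
            print('  lin',(100*r.inv().apply(tq-p)).round(2),'rot',np.degrees(rel).round(2))
            p=tq; r=r*R.from_rotvec(rel)
if __name__=='__main__': plan(*[tuple(float(v) if i<4 else int(v) for i,v in enumerate(w.split(','))) for w in sys.argv[1:]])
E
python3 plan.py .685,.229,.20,-20.5,4 .685,.229,.061,-20.5,1
```

```text
at [0.1428 0.6079 0.222 ] yaw 76.78 t 0.1 w 0.0875 F [ 0.3  0.1 -0.5] j [ 1.32  0.42  1.63 -0.    1.09 -0.02]
  lin [-15.36  -6.12   0.56] rot [-2.000e-02  2.000e-02  2.432e+01]
  lin [-16.52   0.75   0.55] rot [-2.000e-02  2.000e-02  2.432e+01]
  lin [-14.75   7.48   0.55] rot [-2.000e-02  2.000e-02  2.432e+01]
  lin [-10.36  12.89   0.55] rot [-2.000e-02  2.000e-02  2.432e+01]
  lin [ 0.   0.  13.9] rot [-0.  0. -0.]
```

```bash
python3 -m handwheel '[{"linear":[-3,-1.2,0.1],"delta_rot":[0,0,4.9]},{"linear":[-6,-2.4,0.2],"delta_rot":[0,0,9.8]},{"linear":[-9.2,-3.6,0.3],"delta_rot":[0,0,14.6]},{"linear":[-12.3,-4.9,0.4],"delta_rot":[0,0,19.5]},{"linear":[-15.4,-6.1,0.6],"delta_rot":[0,0,24.3]}]' -1 
python3 -m handwheel '[{"linear":[-3.3,0.15,0.1],"delta_rot":[0,0,4.9]},{"linear":[-6.6,0.3,0.2],"delta_rot":[0,0,9.8]},{"linear":[-9.9,0.45,0.3],"delta_rot":[0,0,14.6]},{"linear":[-13.2,0.6,0.4],"delta_rot":[0,0,19.5]},{"linear":[-16.5,0.75,0.5],"delta_rot":[0,0,24.3]}]'
python3 -m handwheel '[{"linear":[-3,1.5,0.1],"delta_rot":[0,0,4.9]},{"linear":[-5.9,3,0.2],"delta_rot":[0,0,9.8]},{"linear":[-8.9,4.5,0.3],"delta_rot":[0,0,14.6]},{"linear":[-11.8,6,0.4],"delta_rot":[0,0,19.5]},{"linear":[-14.8,7.5,0.5],"delta_rot":[0,0,24.3]}]'
python3 -m handwheel '[{"linear":[-2,2.6,0.1],"delta_rot":[0,0,4.9]},{"linear":[-4.1,5.2,0.2],"delta_rot":[0,0,9.8]},{"linear":[-6.2,7.7,0.3],"delta_rot":[0,0,14.6]},{"linear":[-8.3,10.3,0.4],"delta_rot":[0,0,19.5]},{"linear":[-10.4,12.9,0.5],"delta_rot":[0,0,24.3]}]'
python3 plan.py .685,.229,.061,-20.5,1
```

```text
clock: 0.52
tool_pos: [0.2798, 0.5126, 0.2164]
orientation: [-1.016, -2.973, 0.001]
contact_force: [0.5, -0.1, 0.4]
grip_width: 0.0878
finger_force: 0.0
clock: 0.93
tool_pos: [0.4153, 0.4179, 0.2113]
orientation: [-1.62, -2.692, 0.001]
contact_force: [0.4, 1.0, 0.1]
grip_width: 0.0877
finger_force: 0.0
clock: 1.35
tool_pos: [0.5513, 0.323, 0.2062]
orientation: [-2.15, -2.29, 0.001]
contact_force: [0.3, 0.5, -1.0]
grip_width: 0.0877
finger_force: 0.0
clock: 1.77
tool_pos: [0.6869, 0.2279, 0.201]
orientation: [-2.584, -1.787, 0.002]
contact_force: [-0.5, 0.3, 0.1]
grip_width: 0.0879
finger_force: 0.0
at [0.6869 0.2279 0.201 ] yaw -20.67 t 1.8 w 0.0879 F [-0.5  0.3  0.1] j [0.3  0.59 1.4  0.   1.15 0.66]
  lin [ 0.05 -0.21 14.  ] rot [-0.05  0.03 -0.17]
```

```bash
python3 -m handwheel '[{"linear":[0,-0.2,3],"delta_rot":[0,0,0]},{"linear":[0,-0.2,6],"delta_rot":[0,0,0]},{"linear":[0,-0.2,9],"delta_rot":[0,0,0]},{"linear":[0,-0.2,12],"delta_rot":[0,0,0]},{"linear":[0,-0.2,14],"delta_rot":[0,0,0]}]' -1 
python3 -m handwheel '[{"linear":[0,0,0],"delta_rot":[0,0,0]},{"linear":[0,0,0],"delta_rot":[0,0,0]},{"linear":[0,0,0],"delta_rot":[0,0,0]},{"linear":[0,0,0],"delta_rot":[0,0,0]},{"linear":[0,0,0],"delta_rot":[0,0,0]}]' -0.1
python3 -m handwheel '[{"linear":[0,0,0],"delta_rot":[0,0,0]},{"linear":[0,0,0],"delta_rot":[0,0,0]},{"linear":[0,0,0],"delta_rot":[0,0,0]},{"linear":[0,0,0],"delta_rot":[0,0,0]},{"linear":[0,0,0],"delta_rot":[0,0,0]}]' 
python3 plan.py
```

```text
clock: 2.18
tool_pos: [0.6824, 0.2291, 0.0579]
orientation: [-2.579, -1.791, 0.006]
contact_force: [0.4, 0.1, 0.5]
grip_width: 0.0881
finger_force: 0.0
clock: 2.6
tool_pos: [0.6854, 0.2303, 0.0638]
orientation: [2.579, 1.792, 0.005]
contact_force: [-1.1, -0.5, -0.2]
grip_width: 0.0577
finger_force: 0.0
clock: 3.02
tool_pos: [0.6846, 0.2305, 0.0634]
orientation: [-2.58, -1.792, -0.002]
contact_force: [-2.2, 1.8, 7.9]
grip_width: 0.0485
finger_force: 16.7
at [0.6846 0.2305 0.0634] yaw -20.43 t 3.0 w 0.0485 F [-2.2  1.8  7.9] j [0.31 0.74 1.47 0.   0.92 0.66]
```

```bash
python3 -m handwheel '[{"linear":[0,0,-1],"delta_rot":[0,0,0]},{"linear":[0,0,-3],"delta_rot":[0,0,0]},{"linear":[0,0,-5],"delta_rot":[0,0,0]},{"linear":[0,0,-7],"delta_rot":[0,0,0]},{"linear":[0,0,-8.5],"delta_rot":[0,0,0]}]' 
python3 plan.py .608,.125,.15,4.43,2
```

```text
clock: 3.43
tool_pos: [0.6842, 0.2298, 0.1484]
orientation: [2.58, 1.792, 0.001]
contact_force: [-0.1, 0.6, -3.5]
grip_width: 0.0487
finger_force: 15.6
at [0.6842 0.2298 0.1484] yaw -20.42 t 3.4 w 0.0487 F [-0.1  0.6 -3.5] j [ 0.31  0.64  1.44 -0.    1.06  0.66]
  lin [-6.24 -1.74 -0.08] rot [  0.02  -0.   -12.43]
  lin [-5.72 -3.05 -0.08] rot [  0.02  -0.   -12.43]
```

```bash
python3 -m handwheel '[{"linear":[-1,-0.3,0],"delta_rot":[0,0,-2]},{"linear":[-2.2,-0.6,0],"delta_rot":[0,0,-4.5]},{"linear":[-3.5,-1,0],"delta_rot":[0,0,-7]},{"linear":[-4.9,-1.4,0],"delta_rot":[0,0,-9.7]},{"linear":[-6.2,-1.7,0],"delta_rot":[0,0,-12.4]}]' 
python3 -m handwheel '[{"linear":[-1.4,-0.8,0],"delta_rot":[0,0,-2.7]},{"linear":[-2.8,-1.5,0],"delta_rot":[0,0,-5.5]},{"linear":[-4,-2.1,0],"delta_rot":[0,0,-8]},{"linear":[-5,-2.7,0],"delta_rot":[0,0,-10.4]},{"linear":[-5.7,-3.1,0],"delta_rot":[0,0,-12.4]}]' 
cat > jaw.py <<'E'
from m1 import *
import sys
def jaw(sh):
    s=telemetry.observe(); p=s['tool_pos']; from scipy.spatial.transform import Rotation as R
    M=R.from_rotvec(s['orientation']).as_matrix(); h=-M[:2,0]; y=M[:2,1]
    print('tcp',p.round(4),'yaw',np.degrees(np.arctan2(y[1],y[0])).round(2),'w',s['grip_width'].round(4),'t',s['clock'])
    for n,(im,P) in sh.items():
        Q=P.reshape(-1,3); a=(Q[:,:2]-p[:2])@h; b=(Q[:,:2]-p[:2])@y; z=Q[:,2]-p[2]
        dark=im.reshape(-1,3).max(1)<110
        for lo,hi in((.06,.11),(.155,.17),(.17,.185),(.185,.2),(.2,.215),(.215,.24)):
            k=(a>lo)&(a<hi)&(abs(b)<.075)&(abs(z+.034)<.028)&(Q[:,2]>.02)&((a<.12)|dark)
            for nm,kk in(('-',k&(b<0)),('+',k&(b>0))):
                if kk.sum()>2: print(n,lo,hi,nm,kk.sum(),'b',np.percentile(b[kk],[5,50,95]).round(4),'z',np.percentile(z[kk],[10,90]).round(4),'amax',a[kk].max().round(4))
if __name__=='__main__':
    sh=shots(sys.argv[1]); jaw(sh); apples(sh)
E
python3 jaw.py 1
```

```text
clock: 3.85
tool_pos: [0.6455, 0.177, 0.1466]
orientation: [-2.368, -2.063, 0.002]
contact_force: [0.9, 0.2, -3.0]
grip_width: 0.0485
finger_force: 15.7
clock: 4.27
tool_pos: [0.6067, 0.1245, 0.1467]
orientation: [-2.133, -2.306, 0.002]
contact_force: [-0.7, -0.6, -5.1]
grip_width: 0.0488
finger_force: 15.7Traceback (most recent call last):
  File "jaw.py", line 15, in <module>
    sh=shots(sys.argv[1]); jaw(sh); apples(sh)
                           ~~~^^^^
  File "jaw.py", line 6, in jaw
    print('tcp',p.round(4),'yaw',np.degrees(np.arctan2(y[1],y[0])).round(2),'w',s['grip_width'].round(4),'t',s['clock'])
                                                                                ^^^^^^^^^^^^^^^^^^^^^
AttributeError: 'float' object has no attribute 'round'
```

View pics/scene1.png

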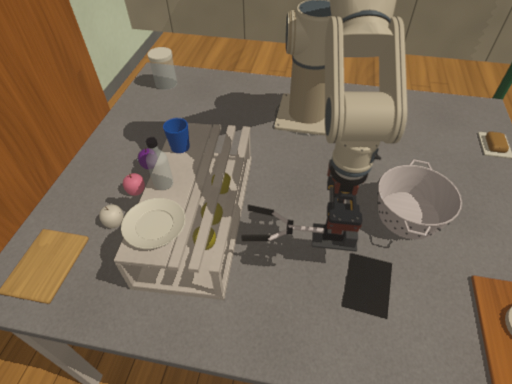

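The reacher is held level, with its jaws at about (260,225) pointing at the shelf front. The apples are still at (222,182), (211,213) and (204,237), and the bare mat is at (369,285).

```bash
sed -i "s/s\['grip_width'\].round(4)/s['grip_width']/" jaw.py; cat >> jaw.py <<'E'
    if len(sys.argv)>2:
        im,P=sh['scene']; m=(im.max(2)<60); m[:250]=0;m[:,340:]&=1;m[:,:335]=0;m[:,400:]=0
        k,l,st,c=cv2.connectedComponentsWithStats(m.astype(np.uint8)); i=1+st[1:,4].argmax()
        cn=np.argwhere(l==i)[:,::-1]; q=np.array([ray('scene',*u,.003)[:2] for u in cn]); print('mat',cv2.minAreaRect((q*1000).astype(np.float32)),st[i])
E
python3 jaw.py 1b mat
```

```text
tcp [0.6082 0.1256 0.1469] yaw 4.29 w 0.04845299249950057 t 4.4667
scene 0.06 0.11 - 49 b [-0.0189 -0.0039 -0.0004] z [-0.0308 -0.0272] amax 0.1099
scene 0.06 0.11 + 82 b [0.0005 0.0034 0.0177] z [-0.0346 -0.0273] amax 0.1092
scene 0.155 0.17 - 40 b [-0.0431 -0.0404 -0.038 ] z [-0.0405 -0.0224] amax 0.169
scene 0.155 0.17 + 41 b [0.0346 0.0403 0.0424] z [-0.0398 -0.0231] amax 0.1699
scene 0.17 0.185 - 38 b [-0.0457 -0.0424 -0.0403] z [-0.0406 -0.0228] amax 0.1845
scene 0.17 0.185 + 41 b [0.0372 0.0422 0.0439] z [-0.0401 -0.023 ] amax 0.1842
scene 0.185 0.2 - 35 b [-0.0474 -0.0441 -0.0419] z [-0.0392 -0.0223] amax 0.2
scene 0.185 0.2 + 42 b [0.0382 0.0434 0.0458] z [-0.0413 -0.0229] amax 0.1984
scene 0.2 0.215 - 36 b [-0.0497 -0.0463 -0.0448] z [-0.0405 -0.0216] amax 0.2134
scene 0.2 0.215 + 46 b [0.0407 0.0452 0.0475] z [-0.041  -0.0226] amax 0.2148
scene 0.215 0.24 - 20 b [-0.0522 -0.0482 -0.047 ] z [-0.0398 -0.0221] amax 0.2216
scene 0.215 0.24 + 23 b [0.0418 0.0468 0.0485] z [-0.0402 -0.0229] amax 0.2223
top 0.06 0.11 - 46 b [-0.0186 -0.0052 -0.0014] z [-0.0332 -0.025 ] amax 0.109
[... 695 characters left out ...]
.2129
top 0.215 0.24 - 4 b [-0.0517 -0.0501 -0.049 ] z [-0.0284 -0.0178] amax 0.2207
top 0.215 0.24 + 5 b [0.0419 0.0431 0.0464] z [-0.0339 -0.0167] amax 0.2195
apple 223 91 mid [ 0.432  -0.2146  0.0386] rms 0.0026
apple 236 87 mid [ 0.5507 -0.2105  0.0377] rms 0.0028
apple 250 85 mid [ 0.6361 -0.2067  0.0378] rms 0.0023Traceback (most recent call last):
  File "jaw.py", line 17, in <module>
    im,P=sh['scene']; m=(im.max(2)<60); m[:250]=0;m[:,340:]&=1;m[:,:335]=0;m[:,400:]=0
                                                  ^^^^^^^^^^^^
numpy._core._exceptions._UFuncOutputCastingError: Cannot cast ufunc 'bitwise_and' output from dtype('int64') to dtype('bool') with casting rule 'same_kind'
```

```bash
python3 -m handwheel '[{"linear":[0,0,0],"delta_rot":[0,0,0]},{"linear":[0,0,0],"delta_rot":[0,0,0]},{"linear":[0,0,0],"delta_rot":[0,0,0]},{"linear":[0,0,0],"delta_rot":[0,0,0]},{"linear":[0,0,0],"delta_rot":[0,0,0]}]' -0.045
python3 plan.py .6114,.1123,.072,4.43,1 .6214,-.0173,.072,4.43,2
```

```text
clock: 4.88
tool_pos: [0.608, 0.1258, 0.1466]
orientation: [-2.135, -2.305, 0.0]
contact_force: [0.5, -0.6, -3.2]
grip_width: 0.0463
finger_force: 16.9
at [0.608  0.1258 0.1466] yaw 4.38 t 4.9 w 0.0463 F [ 0.5 -0.6 -3.2] j [ 0.18  0.51  1.69 -0.    0.94  0.11]
  lin [-1.37  0.23  7.46] rot [-0.01  0.   -0.05]
  lin [-6.5 -0.  -0. ] rot [ 0. -0. -0.]
  lin [-6.5 -0.  -0. ] rot [ 0. -0. -0.]
```

```bash
python3 -m handwheel '[{"linear":[-0.6,0.1,1.5],"delta_rot":[0,0,0]},{"linear":[-1.3,0.2,3],"delta_rot":[0,0,0]},{"linear":[-1.4,0.2,5],"delta_rot":[0,0,0]},{"linear":[-1.4,0.2,6.6],"delta_rot":[0,0,0]},{"linear":[-1.4,0.2,7.4],"delta_rot":[0,0,0]}]' 
python3 -m handwheel '[{"linear":[0,0,0],"delta_rot":[0,0,0]},{"linear":[0,0,0],"delta_rot":[0,0,0]},{"linear":[0,0,0],"delta_rot":[0,0,0]},{"linear":[0,0,0],"delta_rot":[0,0,0]},{"linear":[0,0,0],"delta_rot":[0,0,0]}]' 
python3 jaw.py 2 | grep -v '0.11 '; python3 plan.py .6214,-.0173,.072,4.43,2
```

```text
clock: 5.3
tool_pos: [0.6099, 0.1115, 0.0706]
orientation: [-2.134, -2.303, 0.003]
contact_force: [0.1, 0.2, -3.8]
grip_width: 0.0463
finger_force: 16.9
clock: 5.72
tool_pos: [0.6117, 0.1119, 0.0738]
orientation: [2.134, 2.304, 0.002]
contact_force: [-0.3, 0.1, -3.9]
grip_width: 0.0466
finger_force: 16.9
tcp [0.6115 0.1119 0.0734] yaw 4.38 w 0.045992783036141 t 5.8167
scene 0.155 0.17 - 36 b [-0.0393 -0.036  -0.0339] z [-0.0404 -0.0234] amax 0.1694
scene 0.155 0.17 + 27 b [0.037  0.0414 0.0431] z [-0.0377 -0.0217] amax 0.1682
scene 0.17 0.185 - 30 b [-0.0416 -0.0375 -0.0356] z [-0.0397 -0.0221] amax 0.1833
scene 0.17 0.185 + 36 b [0.0377 0.0425 0.0435] z [-0.0384 -0.0218] amax 0.1833
scene 0.185 0.2 - 36 b [-0.0417 -0.0389 -0.0373] z [-0.0393 -0.022 ] amax 0.1999
scene 0.185 0.2 + 35 b [0.0396 0.0443 0.0457] z [-0.0379 -0.0213] amax 0.1987
scene 0.2 0.215 - 30 b [-0.0437 -0.0407 -0.039 ] z [-0.0392 -0.0216] amax 0.2141
scene 0.2 0.215 + 36 b [0.0416 0.045  0.0469] z [-0.0408 -0.0213] amax 0.214
scene 0.215 0.24 - 16 b [-0.0438 -0.0414 -0.0404] z [-0.039 -0.023] amax 0.2224
scene 0.21
[... 358 characters left out ...]
3 -0.0183] amax 0.1993
top 0.185 0.2 + 9 b [0.038  0.0397 0.0423] z [-0.0304 -0.019 ] amax 0.1966
top 0.2 0.215 - 8 b [-0.0456 -0.0434 -0.0412] z [-0.0247 -0.0192] amax 0.2129
top 0.2 0.215 + 13 b [0.0391 0.041  0.0446] z [-0.0341 -0.0198] amax 0.2141
top 0.215 0.24 - 9 b [-0.0684 -0.0434 -0.0228] z [-0.0504 -0.0176] amax 0.2399
apple 232 95 mid [ 0.4313 -0.2139  0.0385] rms 0.0024
apple 246 82 mid [ 0.6353 -0.2067  0.038 ] rms 0.0027
apple 229 84 mid [ 0.5507 -0.2106  0.0378] rms 0.0023
at [0.6115 0.1119 0.0734] yaw 4.38 t 5.8 w 0.046 F [ 0.1 -0.5 -3.6] j [ 0.16  0.61  1.72 -0.    0.81  0.09]
  lin [-6.48  0.    0.07] rot [ 0.03 -0.   -0.03]
  lin [-6.48  0.    0.07] rot [ 0.03 -0.   -0.03]
```

```bash
python3 -m handwheel '[{"linear":[-1,0,0],"delta_rot":[0,0,0]},{"linear":[-2.3,0,0],"delta_rot":[0,0,0]},{"linear":[-3.7,0,0.1],"delta_rot":[0,0,0]},{"linear":[-5.1,0,0.1],"delta_rot":[0,0,0]},{"linear":[-6.5,0,0.1],"delta_rot":[0,0,0]}]' 
python3 -m handwheel '[{"linear":[-1.5,0,0],"delta_rot":[0,0,0]},{"linear":[-3,0,0],"delta_rot":[0,0,0]},{"linear":[-4.4,0,0],"delta_rot":[0,0,0]},{"linear":[-5.6,0,0],"delta_rot":[0,0,0]},{"linear":[-6.4,0,0],"delta_rot":[0,0,0]}]' 
python3 jaw.py 3 | grep -v '0.11 '
```

```text
clock: 6.23
tool_pos: [0.6159, 0.0449, 0.0716]
orientation: [-2.136, -2.304, 0.0]
contact_force: [-0.4, -0.0, -4.5]
grip_width: 0.0467
finger_force: 16.9
clock: 6.65
tool_pos: [0.621, -0.0188, 0.0717]
orientation: [2.136, 2.303, -0.0]
contact_force: [-0.2, -0.3, -4.6]
grip_width: 0.0463
finger_force: 16.9
tcp [ 0.621  -0.0183  0.0717] yaw 4.28 w 0.04624112451510152 t 6.75
scene 0.155 0.17 - 99 b [-0.0727 -0.0386 -0.0035] z [-0.0424 -0.016 ] amax 0.17
scene 0.155 0.17 + 67 b [0.0016 0.0217 0.0429] z [-0.0394 -0.0157] amax 0.17
scene 0.17 0.185 - 43 b [-0.0708 -0.0575 -0.0171] z [-0.0405 -0.0147] amax 0.1772
scene 0.17 0.185 + 30 b [0.0119 0.0264 0.0435] z [-0.0398 -0.0182] amax 0.1801
scene 0.2 0.215 - 53 b [-0.0733 -0.0414 -0.0014] z [-0.0335 -0.0105] amax 0.2143
scene 0.2 0.215 + 57 b [0.0028 0.019  0.0459] z [-0.0345 -0.011 ] amax 0.2144
scene 0.215 0.24 - 16 b [-0.0473 -0.0424 -0.0305] z [-0.0385 -0.0228] amax 0.2232
scene 0.215 0.24 + 16 b [0.0056 0.0447 0.0476] z [-0.0375 -0.023 ] amax 0.2196
top 0.155 0.17 - 12 b [-0.0408 -0.0119 -0.0017] z [-0.0317 -0.019 ] amax 0.1616
top 0.155 0.17 + 4 b [0.0008 0.0031 0.0329] z [-0.0286 -0.0182] amax 0.161
top 0.185 0.2 - 60 b [-0.0719 -0.0278 -0.005 ] z [-0.0255 -0.0085] amax 0.1999
top 0.185 0.2 + 12 b [0.0016 0.0387 0.0445] z [-0.0279 -0.0091] amax 0.1998
top 0.2 0.215 - 31 b [-0.0732 -0.041  -0.0023] z [-0.0281 -0.0113] amax 0.2089
apple 224 87 mid [ 0.4318 -0.2143  0.0384] rms 0.0026
apple 253 93 mid [ 0.6356 -0.2068  0.0378] rms 0.006
apple 249 96 mid [ 0.5501 -0.2104  0.0379] rms 0.0025
```

```bash
python3 -m handwheel '[{"linear":[0,0,0],"delta_rot":[0,0,0]},{"linear":[0,0,0],"delta_rot":[0,0,0]},{"linear":[0,0,0],"delta_rot":[0,0,0]},{"linear":[0,0,0],"delta_rot":[0,0,0]},{"linear":[0,0,0],"delta_rot":[0,0,0]}]' 1
python3 -m handwheel '[{"linear":[0,0,0],"delta_rot":[0,0,0]},{"linear":[0,0,0],"delta_rot":[0,0,0]},{"linear":[0,0,0],"delta_rot":[0,0,0]},{"linear":[0,0,0],"delta_rot":[0,0,0]},{"linear":[0,0,0],"delta_rot":[0,0,0]}]' 
python3 jaw.py 4 | grep -v '0.11 '
```

```text
clock: 7.17
tool_pos: [0.6208, -0.0162, 0.0716]
orientation: [-2.134, -2.305, 0.0]
contact_force: [0.3, -0.1, -2.9]
grip_width: 0.0398
finger_force: 29.9
clock: 7.58
tool_pos: [0.6209, -0.0168, 0.0717]
orientation: [2.135, 2.305, 0.0]
contact_force: [0.4, 0.5, -4.3]
grip_width: 0.0398
finger_force: 29.9
tcp [ 0.6209 -0.0169  0.0717] yaw 4.38 w 0.03974068154268067 t 7.6833
scene 0.155 0.17 - 83 b [-0.0726 -0.0322 -0.0016] z [-0.0409 -0.0168] amax 0.1699
scene 0.155 0.17 + 53 b [0.0021 0.0351 0.0407] z [-0.034  -0.0163] amax 0.1699
scene 0.17 0.185 - 54 b [-0.0696 -0.0583 -0.0112] z [-0.0442 -0.0134] amax 0.1815
scene 0.17 0.185 + 39 b [0.0118 0.0294 0.0402] z [-0.0401 -0.0145] amax 0.1792
scene 0.2 0.215 - 45 b [-0.0743 -0.0299 -0.0016] z [-0.0286 -0.0111] amax 0.2149
scene 0.2 0.215 + 51 b [0.0032 0.0212 0.0395] z [-0.0308 -0.011 ] amax 0.2149
scene 0.215 0.24 - 18 b [-0.0332 -0.0286 -0.024 ] z [-0.0363 -0.0204] amax 0.2245
scene 0.215 0.24 + 31 b [0.0036 0.0379 0.0398] z [-0.0398 -0.0183] amax 0.2253
top 0.155 0.17 - 12 b [-0.0337 -0.0277 -0.0006] z [-0.0336 -0.0205] amax 0.1633
top 0.155 0.17 + 3 b [0.005  0.0343 0.0368] z [-0.0241 -0.0151] amax 0.1624
top 0.185 0.2 - 51 b [-0.0714 -0.0266 -0.0019] z [-0.0253 -0.008 ] amax 0.1996
top 0.185 0.2 + 9 b [0.0013 0.0309 0.0378] z [-0.0237 -0.0101] amax 0.199
top 0.2 0.215 - 39 b [-0.0738 -0.0283 -0.003 ] z [-0.0256 -0.01  ] amax 0.2113
top 0.2 0.215 + 14 b [0.0005 0.0339 0.037 ] z [-0.0284 -0.0099] amax 0.212
apple 228 89 mid [ 0.4319 -0.2142  0.0382] rms 0.0023
apple 256 93 mid [ 0.5503 -0.2103  0.0379] rms 0.0026
apple 254 98 mid [ 0.6391 -0.2066  0.0385] rms 0.0059
```

View pics/scene4.png

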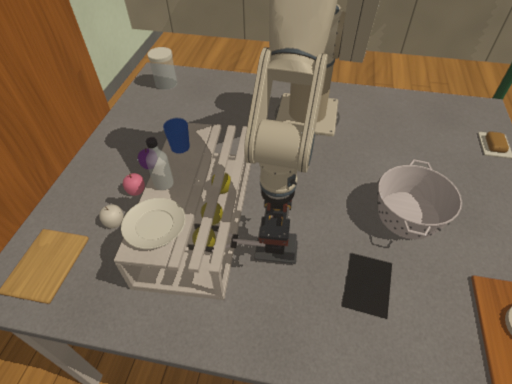

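The jaws have closed on the right-hand apple at about (204,238), with the trigger at about 12 mm. Lift and withdraw next.

```bash
python3 -m handwheel '[{"linear":[0,0,-0.3],"delta_rot":[0,0,0]},{"linear":[0,0,-0.9],"delta_rot":[0,0,0]},{"linear":[0,0,-1.6],"delta_rot":[0,0,0]},{"linear":[0,0,-2.2],"delta_rot":[0,0,0]},{"linear":[0,0,-2.5],"delta_rot":[0,0,0]}]' 
python3 -m handwheel '[{"linear":[0.3,0,0],"delta_rot":[0,0,0]},{"linear":[1,0,0],"delta_rot":[0,0,0]},{"linear":[2,0,0],"delta_rot":[0,0,0]},{"linear":[3.1,0,0],"delta_rot":[0,0,0]},{"linear":[4.2,0,0],"delta_rot":[0,0,0]}]' 
python3 -m handwheel '[{"linear":[1.1,0,0],"delta_rot":[0,0,0]},{"linear":[2.2,0,0],"delta_rot":[0,0,0]},{"linear":[3.3,0,0],"delta_rot":[0,0,0]},{"linear":[4.4,0,0],"delta_rot":[0,0,0]},{"linear":[5.5,0,0],"delta_rot":[0,0,0]}]' 
python3 -m handwheel '[{"linear":[1.1,0,0],"delta_rot":[0,0,0]},{"linear":[2.2,0,0],"delta_rot":[0,0,0]},{"linear":[3.2,0,0],"delta_rot":[0,0,0]},{"linear":[4,0,0],"delta_rot":[0,0,0]},{"linear":[4.5,0,0],"delta_rot":[0,0,0]}]' 
python3 jaw.py 5 | grep -v '0.11 '|grep -v '^[st][co][ep]'
```

```text
clock: 8.1
tool_pos: [0.6216, -0.0169, 0.0982]
orientation: [2.134, 2.304, 0.002]
contact_force: [1.1, 1.2, -5.4]
grip_width: 0.0398
finger_force: 29.9
clock: 8.52
tool_pos: [0.6172, 0.0264, 0.0963]
orientation: [-2.134, -2.304, 0.001]
contact_force: [0.7, -0.5, -5.5]
grip_width: 0.0399
finger_force: 29.9
clock: 8.93
tool_pos: [0.6133, 0.0812, 0.0966]
orientation: [-2.135, -2.305, 0.0]
contact_force: [0.5, 0.6, -5.2]
grip_width: 0.0398
finger_force: 29.9
clock: 9.35
tool_pos: [0.61, 0.1259, 0.0967]
orientation: [2.134, 2.305, 0.0]
contact_force: [-1.0, -0.4, -4.1]
grip_width: 0.0396
finger_force: 29.9
apple 679 268 mid [ 0.6281 -0.0635  0.0628] rms 0.0026
apple 235 95 mid [ 0.4317 -0.2142  0.038 ] rms 0.0027
apple 231 83 mid [ 0.5504 -0.2102  0.038 ] rms 0.0025
```

View pics/scene5.png

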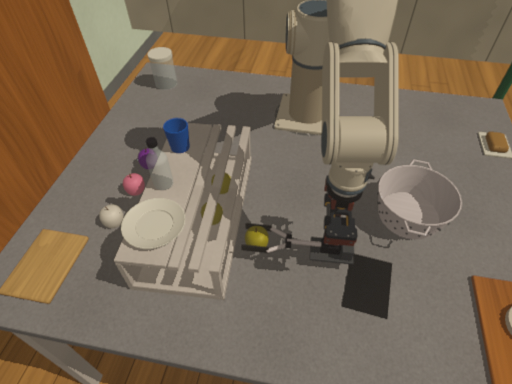

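The apple is held in the jaws at about (258,238), out in front of the shelf. I'll set it down to the side.

```bash
python3 -m handwheel '[{"linear":[-0.2,1,0],"delta_rot":[0,0,0]},{"linear":[-0.5,3,0],"delta_rot":[0,0,0]},{"linear":[-0.9,6,0],"delta_rot":[0,0,0]},{"linear":[-1.3,9,0],"delta_rot":[0,0,0]},{"linear":[-1.5,11,0],"delta_rot":[0,0,0]}]' 
python3 -m handwheel '[{"linear":[0,0,0],"delta_rot":[0,0,0]},{"linear":[0,0,0.7],"delta_rot":[0,0,0]},{"linear":[0,0,1.5],"delta_rot":[0,0,0]},{"linear":[0,0,2.3],"delta_rot":[0,0,0]},{"linear":[0,0,2.9],"delta_rot":[0,0,0]}]' 
python3 -m handwheel '[{"linear":[0,0,0.1],"delta_rot":[0,0,0]},{"linear":[0,0,0.2],"delta_rot":[0,0,0]},{"linear":[0,0,0.3],"delta_rot":[0,0,0]},{"linear":[0,0,0.35],"delta_rot":[0,0,0]},{"linear":[0,0,0.35],"delta_rot":[0,0,0]}]' 
python3 jaw.py 6 | grep -v '0.11 '|grep -v '^[st][co][ep]'; python3 plan.py
```

```text
clock: 9.87
tool_pos: [0.7245, 0.1169, 0.0971]
orientation: [2.135, 2.302, 0.003]
contact_force: [0.8, -0.1, -4.8]
grip_width: 0.0399
finger_force: 29.9
clock: 10.28
tool_pos: [0.7191, 0.1179, 0.0658]
orientation: [-2.134, -2.303, 0.004]
contact_force: [-0.2, 0.9, -5.3]
grip_width: 0.0396
finger_force: 30.0
clock: 10.7
tool_pos: [0.7211, 0.1183, 0.0645]
orientation: [2.135, 2.304, 0.001]
contact_force: [-0.0, -1.3, -4.0]
grip_width: 0.0398
finger_force: 30.0
apple 750 263 mid [ 0.7396 -0.0713  0.0301] rms 0.0026
apple 240 102 mid [ 0.4318 -0.2141  0.0384] rms 0.0069
apple 247 86 mid [ 0.5505 -0.2106  0.0377] rms 0.0025
at [0.7211 0.1182 0.0646] yaw 4.38 t 10.8 w 0.0396 F [-0.5  0.8 -5.2] j [0.15 0.75 1.45 0.   0.94 0.07]
```

```bash
python3 -m handwheel '[{"linear":[0,0,0],"delta_rot":[0,0,0]},{"linear":[0,0,0],"delta_rot":[0,0,0]},{"linear":[0,0,0],"delta_rot":[0,0,0]},{"linear":[0,0,0],"delta_rot":[0,0,0]},{"linear":[0,0,0],"delta_rot":[0,0,0]}]' -0.1
python3 -m handwheel '[{"linear":[0,0,0],"delta_rot":[0,0,0]},{"linear":[0,0,-0.5],"delta_rot":[0,0,0]},{"linear":[0,0,-1.2],"delta_rot":[0,0,0]},{"linear":[0,0,-2],"delta_rot":[0,0,0]},{"linear":[0,0,-3],"delta_rot":[0,0,0]}]' 
python3 jaw.py 7 | grep -v '0.11 '|grep -v '^[st][co][ep]'; python3 plan.py .7225,.1185,.155,4.43,1 .5257,.1086,.155,4.43,2 .5257,.1086,.072,4.43,1 .5357,-.021,.072,4.43,2
```

```text
clock: 11.22
tool_pos: [0.721, 0.1182, 0.0643]
orientation: [2.135, 2.305, 0.0]
contact_force: [-0.6, -0.4, -4.3]
grip_width: 0.049
finger_force: 15.7
clock: 11.63
tool_pos: [0.7209, 0.1181, 0.095]
orientation: [-2.135, -2.305, 0.0]
contact_force: [-0.8, 0.2, -3.9]
grip_width: 0.0487
finger_force: 15.7
apple 243 105 mid [ 0.4316 -0.2142  0.0382] rms 0.0066
apple 245 85 mid [ 0.5503 -0.2106  0.0383] rms 0.0024
at [0.7226 0.1184 0.0972] yaw 4.38 t 11.7 w 0.0488 F [ 0.1 -0.2 -3.6] j [0.15 0.71 1.44 0.   0.98 0.07]
  lin [ 0.01  0.02 -5.78] rot [ 0.25 -0.02 -0.05]
  lin [ 0.27 -9.85  0.  ] rot [-0.  0. -0.]
  lin [ 0.27 -9.85  0.  ] rot [-0.  0. -0.]
  lin [0.  0.  8.3] rot [-0.  0.  0.]
  lin [-6.5 -0.   0. ] rot [0. 0. 0.]
  lin [-6.5 -0.   0. ] rot [0. 0. 0.]
```

View pics/scene7.png

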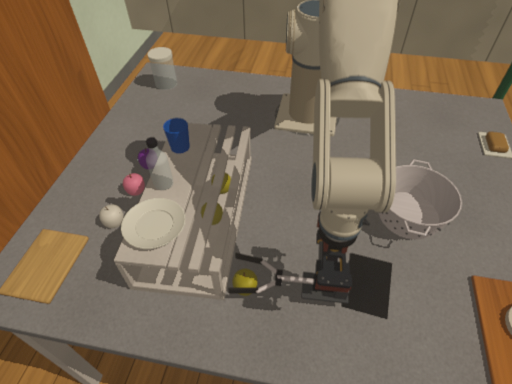

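The grep pattern had filtered the line out. The apple stands on the counter at about (244,281) and the jaws are clear of it. On to the middle apple.

```bash
python3 -m handwheel '[{"linear":[0,0,-1.2],"delta_rot":[0,0,0]},{"linear":[0,0,-2.5],"delta_rot":[0,0,0]},{"linear":[0,0,-4],"delta_rot":[0,0,0]},{"linear":[0,0,-5.2],"delta_rot":[0,0,0]},{"linear":[0,0,-5.8],"delta_rot":[0,0,0]}]' 
python3 -m handwheel '[{"linear":[0,-1.2,0],"delta_rot":[0,0,0]},{"linear":[0.1,-3,0],"delta_rot":[0,0,0]},{"linear":[0.2,-5.5,0],"delta_rot":[0,0,0]},{"linear":[0.2,-8,0],"delta_rot":[0,0,0]},{"linear":[0.3,-10.5,0],"delta_rot":[0,0,0]}]' -0.075
python3 -m handwheel '[{"linear":[0.1,-2.5,0],"delta_rot":[0,0,0]},{"linear":[0.1,-5,0],"delta_rot":[0,0,0]},{"linear":[0.2,-7,0],"delta_rot":[0,0,0]},{"linear":[0.2,-8.4,0],"delta_rot":[0,0,0]},{"linear":[0.2,-9.2,0],"delta_rot":[0,0,0]}]' 
python3 -m handwheel '[{"linear":[0,0,1.2],"delta_rot":[0,0,0]},{"linear":[0,0,3],"delta_rot":[0,0,0]},{"linear":[0,0,5],"delta_rot":[0,0,0]},{"linear":[0,0,7],"delta_rot":[0,0,0]},{"linear":[0,0,8.3],"delta_rot":[0,0,0]}]'
python3 -m handwheel '[{"linear":[0,0,0],"delta_rot":[0,0,0]},{"linear":[0,0,0],"delta_rot":[0,0,0]},{"linear":[0,0,0],"delta_rot":[0,0,0]},{"linear":[0,0,0],"delta_rot":[0,0,0]},{"linear":[0,0,0],"delta_rot":[0,0,0]}]' 
python3 jaw.py 8 |grep -v ' 0.11 '; python3 plan.py .5357,-.021,.072,4.43,2
```

```text
clock: 12.15
tool_pos: [0.7222, 0.1184, 0.1556]
orientation: [2.133, 2.303, 0.005]
contact_force: [1.2, -0.6, -3.3]
grip_width: 0.0488
finger_force: 15.6
clock: 12.57
tool_pos: [0.6149, 0.113, 0.1527]
orientation: [2.135, 2.304, 0.0]
contact_force: [-0.0, 0.4, -3.9]
grip_width: 0.0479
finger_force: 16.2
clock: 12.98
tool_pos: [0.5223, 0.108, 0.1527]
orientation: [-2.134, -2.305, 0.001]
contact_force: [-0.8, -0.2, -4.3]
grip_width: 0.0478
finger_force: 16.2
clock: 13.4
tool_pos: [0.5244, 0.1081, 0.0682]
orientation: [2.135, 2.305, 0.0]
contact_force: [0.6, 0.3, -3.2]
grip_width: 0.0474
finger_force: 16.2
clock: 13.82
tool_pos: [0.525, 0.1083, 0.0703]
orientation: [2.134, 2.304, 0.003]
contact_force: [0.1, -0.3, -3.5]
grip_width: 0.0478
finger_force: 16.2
tcp [0.5246 0.1082 0.07  ] yaw 4.38 w 0.047876881051024785 t 13.9167
scene 0.155 0.17 - 30 b [-0.0408 -0.0371 -0.0344] z [-0.0395 -0.0225] amax 0.1687
scene 0.155 0.17 + 29 b [0.0386 0.0421 0.0442] z [-0.0371 -0.0208] amax 0.17
scene 0.17 0.185 - 28 b [-0.041  -0.0381 -0.0358] z [-0.0382 -0.0224] amax 0.183
scene 0.17 0.185 + 35 b [0.
[... 893 characters left out ...]
 -0.017 ] amax 0.1977
top 0.185 0.2 + 10 b [0.0406 0.043  0.0459] z [-0.0295 -0.0179] amax 0.1992
top 0.2 0.215 - 10 b [-0.0468 -0.0447 -0.0427] z [-0.0274 -0.0146] amax 0.2149
top 0.2 0.215 + 8 b [0.0423 0.0439 0.0462] z [-0.0264 -0.0172] amax 0.2126
top 0.215 0.24 + 5 b [0.0433 0.0456 0.0483] z [-0.0349 -0.0176] amax 0.2196
apple 745 235 mid [ 0.7396 -0.0714  0.0296] rms 0.0024
apple 226 94 mid [ 0.4316 -0.214   0.0384] rms 0.0025
apple 218 74 mid [ 0.5507 -0.2104  0.0382] rms 0.0026
at [0.5246 0.1082 0.07  ] yaw 4.38 t 13.9 w 0.0479 F [ 0.3 -0.  -3.8] j [ 0.18  0.52  1.92 -0.    0.7   0.1 ]
  lin [-6.48  0.06 -0.1 ] rot [ 0.04 -0.   -0.03]
  lin [-6.48  0.06 -0.1 ] rot [ 0.04 -0.   -0.03]
```

```bash
python3 -m handwheel '[{"linear":[-0.7,0,-0.2],"delta_rot":[0,0,0]},{"linear":[-2.1,0,-0.2],"delta_rot":[0,0,0]},{"linear":[-3.6,0,-0.2],"delta_rot":[0,0,0]},{"linear":[-5.1,0,-0.2],"delta_rot":[0,0,0]},{"linear":[-6.5,0,-0.2],"delta_rot":[0,0,0]}]' 
python3 -m handwheel '[{"linear":[-1.5,0,0],"delta_rot":[0,0,0]},{"linear":[-3,0,0],"delta_rot":[0,0,0]},{"linear":[-4.4,0,0],"delta_rot":[0,0,0]},{"linear":[-5.7,0,0],"delta_rot":[0,0,0]},{"linear":[-6.5,0,0],"delta_rot":[0,0,0]}]' 
python3 jaw.py 9 |grep -v ' 0.11 '|grep -v '^[st][co][ep]'; python3 plan.py .5357,-.021,.072,4.43,1
python3 -m handwheel '[{"linear":[0,0,0],"delta_rot":[0,0,0]},{"linear":[0,0,0],"delta_rot":[0,0,0]},{"linear":[0,0,0],"delta_rot":[0,0,0]},{"linear":[0,0,0],"delta_rot":[0,0,0]},{"linear":[0,0,0],"delta_rot":[0,0,0]}]' 1
python3 -m handwheel '[{"linear":[0,0,0],"delta_rot":[0,0,0]},{"linear":[0,0,0],"delta_rot":[0,0,0]},{"linear":[0,0,0],"delta_rot":[0,0,0]},{"linear":[0,0,0],"delta_rot":[0,0,0]},{"linear":[0,0,0],"delta_rot":[0,0,0]}]' 
python3 jaw.py 10 |grep -v ' 0.11 '|grep -v '^[st][co][ep]'; python3 plan.py .5357,-.021,.072,4.43,1
```

```text
clock: 14.33
tool_pos: [0.5291, 0.0422, 0.0716]
orientation: [2.134, 2.305, 0.0]
contact_force: [-1.0, 0.5, -3.7]
grip_width: 0.0477
finger_force: 16.2
clock: 14.75
tool_pos: [0.5342, -0.0231, 0.0715]
orientation: [2.136, 2.304, 0.0]
contact_force: [0.2, 0.7, -2.9]
grip_width: 0.0479
finger_force: 16.2
apple 751 238 mid [ 0.7395 -0.0715  0.0295] rms 0.0023
apple 244 104 mid [ 0.4318 -0.2144  0.0384] rms 0.0069
apple 215 84 mid [ 0.5503 -0.2105  0.038 ] rms 0.0036
at [ 0.5342 -0.0227  0.0714] yaw 4.28 t 14.8 w 0.0473 F [ 0.   0.7 -4.4] j [-0.06  0.52  1.92 -0.    0.7  -0.14]
  lin [ 0.16  0.17 -0.06] rot [ 0.02  0.01 -0.15]
clock: 15.27
tool_pos: [0.5338, -0.021, 0.0711]
orientation: [-2.134, -2.305, 0.0]
contact_force: [-0.6, -0.1, -3.6]
grip_width: 0.0397
finger_force: 30.0
clock: 15.68
tool_pos: [0.534, -0.0215, 0.0712]
orientation: [2.135, 2.305, 0.0]
contact_force: [-0.9, 0.5, -3.0]
grip_width: 0.0397
finger_force: 30.0
apple 750 237 mid [ 0.7393 -0.0714  0.0296] rms 0.0024
apple 242 105 mid [ 0.4319 -0.2141  0.0385] rms 0.0068
apple 218 89 mid [ 0.5526 -0.2105  0.0386] rms 0.0028
at [ 0.534  -0.0215  0.0712] yaw 4.37 t 15.8 w 0.0398 F [-0.   0.6 -4.2] j [-0.06  0.52  1.92  0.    0.7  -0.14]
  lin [ 0.04  0.17 -0.08] rot [ 0.01 -0.   -0.06]
```

```bash
python3 -m handwheel '[{"linear":[0,0,-0.3],"delta_rot":[0,0,0]},{"linear":[0,0,-0.9],"delta_rot":[0,0,0]},{"linear":[0,0,-1.6],"delta_rot":[0,0,0]},{"linear":[0,0,-2.2],"delta_rot":[0,0,0]},{"linear":[0,0,-2.5],"delta_rot":[0,0,0]}]' 
python3 -m handwheel '[{"linear":[0.3,0,0],"delta_rot":[0,0,0]},{"linear":[1,0,0],"delta_rot":[0,0,0]},{"linear":[2,0,0],"delta_rot":[0,0,0]},{"linear":[3.1,0,0],"delta_rot":[0,0,0]},{"linear":[4.2,0,0],"delta_rot":[0,0,0]}]' 
python3 -m handwheel '[{"linear":[1.1,0,0],"delta_rot":[0,0,0]},{"linear":[2.2,0,0],"delta_rot":[0,0,0]},{"linear":[3.3,0,0],"delta_rot":[0,0,0]},{"linear":[4.4,0,0],"delta_rot":[0,0,0]},{"linear":[5.5,0,0],"delta_rot":[0,0,0]}]' 
python3 -m handwheel '[{"linear":[1.1,0,0],"delta_rot":[0,0,0]},{"linear":[2.2,0,0],"delta_rot":[0,0,0]},{"linear":[3.2,0,0],"delta_rot":[0,0,0]},{"linear":[4,0,0],"delta_rot":[0,0,0]},{"linear":[4.5,0,0],"delta_rot":[0,0,0]}]' 
python3 jaw.py 11 |grep -v ' 0.11 '|grep -v '^[st][co][ep]'
python3 -m handwheel '[{"linear":[-0.2,1,0],"delta_rot":[0,0,0]},{"linear":[-0.5,3,0],"delta_rot":[0,0,0]},{"linear":[-0.9,5.5,0],"delta_rot":[0,0,0]},{"linear":[-1.3,7.8,0],"delta_rot":[0,0,0]},{"linear":[-1.5,9,0],"delta_rot":[0,0,0]}]' 
python3 -m handwheel '[{"linear":[0,0,0],"delta_rot":[0,0,0]},{"linear":[0,0,0.7],"delta_rot":[0,0,0]},{"linear":[0,0,1.5],"delta_rot":[0,0,0]},{"linear":[0,0,2.3],"delta_rot":[0,0,0]},{"linear":[0,0,2.8],"delta_rot":[0,0,0]}]' 
python3 jaw.py 12 |grep -v ' 0.11 '|grep -v '^[st][co][ep]'; python3 plan.py
```

```text
clock: 16.2
tool_pos: [0.5347, -0.0216, 0.0975]
orientation: [2.134, 2.304, 0.002]
contact_force: [0.0, -0.7, -4.9]
grip_width: 0.0398
finger_force: 30.0
clock: 16.62
tool_pos: [0.5303, 0.0217, 0.0959]
orientation: [-2.135, -2.304, 0.001]
contact_force: [-0.7, -0.3, -5.5]
grip_width: 0.0398
finger_force: 30.0
clock: 17.03
tool_pos: [0.5264, 0.0765, 0.0962]
orientation: [-2.135, -2.305, -0.0]
contact_force: [-0.2, 0.4, -5.0]
grip_width: 0.0398
finger_force: 30.0
clock: 17.45
tool_pos: [0.5231, 0.1212, 0.0962]
orientation: [2.134, 2.305, 0.0]
contact_force: [0.6, 0.3, -4.0]
grip_width: 0.0398
finger_force: 30.0
apple 748 239 mid [ 0.7395 -0.0712  0.0295] rms 0.0025
apple 623 264 mid [ 0.5421 -0.0677  0.0626] rms 0.0028
apple 235 103 mid [ 0.4319 -0.2144  0.0384] rms 0.0066
clock: 17.97
tool_pos: [0.618, 0.111, 0.0967]
orientation: [2.134, 2.302, 0.004]
contact_force: [0.2, -0.3, -4.5]
grip_width: 0.0397
finger_force: 30.0
clock: 18.38
tool_pos: [0.6123, 0.1118, 0.0664]
orientation: [-2.134, -2.303, 0.004]
contact_force: [-1.0, -0.0, -6.3]
grip_width: 0.0395
finger_force: 30.0
apple 748 238 mid [ 0.7394 -0.0715  0.0297] rms 0.0025
apple 660 258 mid [ 0.6306 -0.0771  0.0326] rms 0.0028
apple 236 99 mid [ 0.4313 -0.2139  0.0385] rms 0.0026
at [0.6124 0.1119 0.0665] yaw 4.39 t 18.5 w 0.0398 F [-0.2 -0.3 -5.2] j [ 0.16  0.62  1.72 -0.    0.8   0.08]
```

```bash
python3 -m handwheel '[{"linear":[0,0,0.1],"delta_rot":[0,0,0]},{"linear":[0,0,0.2],"delta_rot":[0,0,0]},{"linear":[0,0,0.3],"delta_rot":[0,0,0]},{"linear":[0,0,0.35],"delta_rot":[0,0,0]},{"linear":[0,0,0.35],"delta_rot":[0,0,0]}]' 
python3 -m handwheel '[{"linear":[0,0,0],"delta_rot":[0,0,0]},{"linear":[0,0,0],"delta_rot":[0,0,0]},{"linear":[0,0,0],"delta_rot":[0,0,0]},{"linear":[0,0,0],"delta_rot":[0,0,0]},{"linear":[0,0,0],"delta_rot":[0,0,0]}]' -0.1
python3 -m handwheel '[{"linear":[0,0,0],"delta_rot":[0,0,0]},{"linear":[0,0,-0.5],"delta_rot":[0,0,0]},{"linear":[0,0,-1.2],"delta_rot":[0,0,0]},{"linear":[0,0,-2],"delta_rot":[0,0,0]},{"linear":[0,0,-3],"delta_rot":[0,0,0]}]' 
python3 -m handwheel '[{"linear":[0,0,-1.2],"delta_rot":[0,0,0]},{"linear":[0,0,-2.5],"delta_rot":[0,0,0]},{"linear":[0,0,-4],"delta_rot":[0,0,0]},{"linear":[0,0,-5.2],"delta_rot":[0,0,0]},{"linear":[0,0,-6],"delta_rot":[0,0,0]}]' 
python3 jaw.py 13 |grep -v ' 0.11 '|grep -v '^[st][co][ep]'; python3 plan.py .4069,.1048,.155,4.43,2 .4069,.1048,.072,4.43,1
```

```text
clock: 18.9
tool_pos: [0.6141, 0.1121, 0.0648]
orientation: [2.135, 2.305, 0.0]
contact_force: [0.1, 0.9, -5.8]
grip_width: 0.04
finger_force: 30.0
clock: 19.32
tool_pos: [0.6141, 0.112, 0.0648]
orientation: [2.135, 2.304, 0.0]
contact_force: [0.1, -0.1, -3.6]
grip_width: 0.0485
finger_force: 15.6
clock: 19.73
tool_pos: [0.614, 0.112, 0.0955]
orientation: [-2.135, -2.305, 0.0]
contact_force: [0.7, -0.2, -3.9]
grip_width: 0.0486
finger_force: 15.6
clock: 20.15
tool_pos: [0.6149, 0.1121, 0.1572]
orientation: [2.134, 2.303, 0.003]
contact_force: [-0.1, 0.2, -3.5]
grip_width: 0.0487
finger_force: 15.6
apple 751 238 mid [ 0.7395 -0.0713  0.0297] rms 0.0022
apple 573 243 mid [ 0.6324 -0.0767  0.0298] rms 0.007
apple 233 98 mid [ 0.4315 -0.2141  0.0382] rms 0.0071
at [0.6152 0.1122 0.1569] yaw 4.38 t 20.2 w 0.0487 F [ 0.2 -0.2 -4. ] j [0.16 0.5  1.68 0.   0.96 0.08]
  lin [  0.43 -10.41   0.06] rot [ 0.11 -0.01 -0.03]
  lin [  0.43 -10.41   0.08] rot [ 0.11 -0.01 -0.03]
  lin [-0.  -0.   8.3] rot [ 0. -0.  0.]
```

```bash
python3 -m handwheel '[{"linear":[0,-1.2,0],"delta_rot":[0,0,0]},{"linear":[0.1,-3,0],"delta_rot":[0,0,0]},{"linear":[0.2,-5.5,0],"delta_rot":[0,0,0]},{"linear":[0.3,-8,0],"delta_rot":[0,0,0]},{"linear":[0.4,-10.6,0],"delta_rot":[0,0,0]}]' -0.075
python3 -m handwheel '[{"linear":[0.1,-2.6,0],"delta_rot":[0,0,0]},{"linear":[0.2,-5.2,0],"delta_rot":[0,0,0]},{"linear":[0.3,-7.6,0],"delta_rot":[0,0,0]},{"linear":[0.4,-9.4,0],"delta_rot":[0,0,0]},{"linear":[0.4,-10.2,0],"delta_rot":[0,0,0]}]' 
python3 -m handwheel '[{"linear":[0,0,1.2],"delta_rot":[0,0,0]},{"linear":[0,0,3],"delta_rot":[0,0,0]},{"linear":[0,0,5],"delta_rot":[0,0,0]},{"linear":[0,0,7],"delta_rot":[0,0,0]},{"linear":[0,0,8.2],"delta_rot":[0,0,0]}]'
python3 -m handwheel '[{"linear":[0,0,0],"delta_rot":[0,0,0]},{"linear":[0,0,0],"delta_rot":[0,0,0]},{"linear":[0,0,0],"delta_rot":[0,0,0]},{"linear":[0,0,0],"delta_rot":[0,0,0]},{"linear":[0,0,0],"delta_rot":[0,0,0]}]' 
python3 jaw.py 14 |grep -v ' 0.11 '|grep -v '^[st][co][ep][np ].*0.155'; python3 plan.py .4169,-.0248,.072,4.43,2
```

```text
clock: 20.67
tool_pos: [0.5066, 0.1077, 0.154]
orientation: [-2.135, -2.304, 0.001]
contact_force: [-1.1, 0.3, -4.4]
grip_width: 0.0474
finger_force: 16.2
clock: 21.08
tool_pos: [0.4027, 0.1037, 0.154]
orientation: [-2.133, -2.304, 0.004]
contact_force: [-1.0, 0.3, -4.9]
grip_width: 0.0477
finger_force: 16.2
clock: 21.5
tool_pos: [0.4062, 0.1041, 0.0711]
orientation: [-2.135, -2.304, 0.001]
contact_force: [-0.3, -0.6, -3.9]
grip_width: 0.0475
finger_force: 16.3
clock: 21.92
tool_pos: [0.4068, 0.1043, 0.0735]
orientation: [2.134, 2.304, 0.002]
contact_force: [0.2, 0.3, -4.5]
grip_width: 0.0473
finger_force: 16.2
tcp [0.4066 0.1042 0.0733] yaw 4.38 w 0.04781472309615755 t 22.0167
scene 0.17 0.185 - 30 b [-0.042  -0.0382 -0.0369] z [-0.0404 -0.0223] amax 0.1834
scene 0.17 0.185 + 26 b [0.042  0.0442 0.046 ] z [-0.038  -0.0217] amax 0.1838
scene 0.185 0.2 - 30 b [-0.0441 -0.0404 -0.0388] z [-0.0408 -0.0211] amax 0.1993
scene 0.185 0.2 + 30 b [0.0399 0.0451 0.0473] z [-0.038  -0.0228] amax 0.198
scene 0.2 0.215 - 28 b [-0.045  -0.0422 -0.0396] z [-0.0395 -0.0231] amax 0.2148
scene 0.2 0.2
[... 513 characters left out ...]
 -0.0229] amax 0.2
top 0.2 0.215 - 8 b [-0.0468 -0.0447 -0.0429] z [-0.0276 -0.0175] amax 0.2121
top 0.2 0.215 + 7 b [0.0426 0.0449 0.0478] z [-0.0252 -0.02  ] amax 0.2138
top 0.215 0.24 - 4 b [-0.0474 -0.0456 -0.0437] z [-0.0223 -0.0192] amax 0.2188
top 0.215 0.24 + 4 b [0.0438 0.0455 0.0473] z [-0.0269 -0.0215] amax 0.2206
apple 202 82 mid [ 0.4315 -0.214   0.0381] rms 0.0024
apple 667 239 mid [ 0.6326 -0.0767  0.0294] rms 0.0024
apple 754 239 mid [ 0.7394 -0.0714  0.0295] rms 0.0025
at [0.4066 0.1042 0.0733] yaw 4.38 t 22.0 w 0.0478 F [-0.  -0.9 -4.5] j [ 0.22  0.4   2.16 -0.    0.58  0.15]
  lin [-6.47  0.02  0.07] rot [ 0.04 -0.01 -0.03]
  lin [-6.47  0.02  0.07] rot [ 0.04 -0.01 -0.03]
```

```bash
python3 -m handwheel '[{"linear":[-0.7,0,0],"delta_rot":[0,0,0]},{"linear":[-2.1,0,0],"delta_rot":[0,0,0]},{"linear":[-3.6,0,0.1],"delta_rot":[0,0,0]},{"linear":[-5.1,0,0.1],"delta_rot":[0,0,0]},{"linear":[-6.5,0,0.1],"delta_rot":[0,0,0]}]' 
python3 -m handwheel '[{"linear":[-1.5,0,0],"delta_rot":[0,0,0]},{"linear":[-3,0,0],"delta_rot":[0,0,0]},{"linear":[-4.4,0,0],"delta_rot":[0,0,0]},{"linear":[-5.7,0,0],"delta_rot":[0,0,0]},{"linear":[-6.4,0,0],"delta_rot":[0,0,0]}]' 
python3 jaw.py 15 |grep -v ' 0.11 '|grep -v '^[st][co][ep]'
python3 -m handwheel '[{"linear":[0,0,0],"delta_rot":[0,0,0]},{"linear":[0,0,0],"delta_rot":[0,0,0]},{"linear":[0,0,0],"delta_rot":[0,0,0]},{"linear":[0,0,0],"delta_rot":[0,0,0]},{"linear":[0,0,0],"delta_rot":[0,0,0]}]' 1
python3 -m handwheel '[{"linear":[0,0,0],"delta_rot":[0,0,0]},{"linear":[0,0,0],"delta_rot":[0,0,0]},{"linear":[0,0,0],"delta_rot":[0,0,0]},{"linear":[0,0,0],"delta_rot":[0,0,0]},{"linear":[0,0,0],"delta_rot":[0,0,0]}]' 
python3 jaw.py 16 |grep -v ' 0.11 '|grep -v '^[st][co][ep]'; python3 plan.py .4169,-.0248,.072,4.43,1
```

```text
clock: 22.43
tool_pos: [0.411, 0.0383, 0.0719]
orientation: [2.134, 2.305, 0.0]
contact_force: [0.3, -0.8, -3.6]
grip_width: 0.0473
finger_force: 16.2
clock: 22.85
tool_pos: [0.416, -0.026, 0.0719]
orientation: [2.136, 2.303, 0.0]
contact_force: [0.1, -0.1, -3.9]
grip_width: 0.0472
finger_force: 16.2
apple 198 93 mid [ 0.4312 -0.214   0.0387] rms 0.0035
apple 671 238 mid [ 0.6328 -0.0768  0.0296] rms 0.0025
apple 751 238 mid [ 0.7396 -0.0714  0.0296] rms 0.0024
clock: 23.37
tool_pos: [0.4157, -0.0241, 0.0717]
orientation: [-2.134, -2.305, 0.0]
contact_force: [-0.4, -0.1, -3.0]
grip_width: 0.0396
finger_force: 30.0
clock: 23.78
tool_pos: [0.4159, -0.0245, 0.0717]
orientation: [2.135, 2.305, 0.0]
contact_force: [-0.1, 0.5, -4.1]
grip_width: 0.0396
finger_force: 30.0
apple 189 90 mid [ 0.4349 -0.2144  0.0389] rms 0.003
apple 751 237 mid [ 0.7396 -0.0713  0.0295] rms 0.0023
apple 669 237 mid [ 0.6327 -0.077   0.0298] rms 0.0026
at [ 0.4159 -0.0245  0.0717] yaw 4.38 t 23.9 w 0.0399 F [-0.1  0.4 -4.3] j [-0.09  0.4   2.17 -0.    0.57 -0.16]
  lin [-0.03  0.09 -0.03] rot [ 0.01  0.   -0.05]
```

```bash
python3 -m handwheel '[{"linear":[0,0,-0.3],"delta_rot":[0,0,0]},{"linear":[0,0,-0.9],"delta_rot":[0,0,0]},{"linear":[0,0,-1.6],"delta_rot":[0,0,0]},{"linear":[0,0,-2.2],"delta_rot":[0,0,0]},{"linear":[0,0,-2.5],"delta_rot":[0,0,0]}]' 
python3 -m handwheel '[{"linear":[0.3,0,0],"delta_rot":[0,0,0]},{"linear":[1,0,0],"delta_rot":[0,0,0]},{"linear":[2,0,0],"delta_rot":[0,0,0]},{"linear":[3.1,0,0],"delta_rot":[0,0,0]},{"linear":[4.2,0,0],"delta_rot":[0,0,0]}]' 
python3 -m handwheel '[{"linear":[1.1,0,0],"delta_rot":[0,0,0]},{"linear":[2.2,0,0],"delta_rot":[0,0,0]},{"linear":[3.3,0,0],"delta_rot":[0,0,0]},{"linear":[4.4,0,0],"delta_rot":[0,0,0]},{"linear":[5.5,0,0],"delta_rot":[0,0,0]}]' 
python3 -m handwheel '[{"linear":[1.1,0,0],"delta_rot":[0,0,0]},{"linear":[2.2,0,0],"delta_rot":[0,0,0]},{"linear":[3.2,0,0],"delta_rot":[0,0,0]},{"linear":[4,0,0],"delta_rot":[0,0,0]},{"linear":[4.5,0,0],"delta_rot":[0,0,0]}]' 
python3 jaw.py 17 |grep -v ' 0.11 '|grep -v '^[st][co][ep]'
python3 -m handwheel '[{"linear":[0,1,0],"delta_rot":[0,0,0]},{"linear":[0,3,0],"delta_rot":[0,0,0]},{"linear":[0,5,0],"delta_rot":[0,0,0]},{"linear":[0,6.5,0],"delta_rot":[0,0,0]},{"linear":[0,7,0],"delta_rot":[0,0,0]}]' 
python3 -m handwheel '[{"linear":[0,0,0],"delta_rot":[0,0,0]},{"linear":[0,0,0.7],"delta_rot":[0,0,0]},{"linear":[0,0,1.5],"delta_rot":[0,0,0]},{"linear":[0,0,2.3],"delta_rot":[0,0,0]},{"linear":[0,0,2.8],"delta_rot":[0,0,0]}]' 
python3 jaw.py 18 |grep -v ' 0.11 '|grep -v '^[st][co][ep]'; python3 plan.py
```

```text
clock: 24.3
tool_pos: [0.4165, -0.0246, 0.0979]
orientation: [2.134, 2.304, 0.002]
contact_force: [0.0, -1.1, -5.0]
grip_width: 0.0398
finger_force: 30.0
clock: 24.72
tool_pos: [0.4121, 0.0185, 0.0964]
orientation: [-2.135, -2.304, 0.001]
contact_force: [-0.0, -0.5, -4.2]
grip_width: 0.0392
finger_force: 30.0
clock: 25.13
tool_pos: [0.4078, 0.0735, 0.0963]
orientation: [-2.134, -2.305, 0.001]
contact_force: [0.4, -0.7, -4.2]
grip_width: 0.0393
finger_force: 30.0
clock: 25.55
tool_pos: [0.4047, 0.1183, 0.0965]
orientation: [-2.134, -2.306, 0.0]
contact_force: [-0.1, -0.3, -4.8]
grip_width: 0.04
finger_force: 30.0
apple 566 271 mid [ 0.424  -0.0715  0.0628] rms 0.003
apple 753 238 mid [ 0.7396 -0.0713  0.0295] rms 0.0025
apple 672 240 mid [ 0.6326 -0.0768  0.0298] rms 0.0026
clock: 26.07
tool_pos: [0.4785, 0.1223, 0.0971]
orientation: [2.135, 2.302, 0.004]
contact_force: [0.3, -0.3, -5.5]
grip_width: 0.0395
finger_force: 30.0
clock: 26.48
tool_pos: [0.4733, 0.1221, 0.0673]
orientation: [-2.134, -2.304, 0.003]
contact_force: [-0.6, -0.7, -5.3]
grip_width: 0.0396
finger_force: 30.0
apple 575 254 mid [ 0.4922 -0.0677  0.0333] rms 0.0028
apple 671 238 mid [ 0.6327 -0.0768  0.0297] rms 0.0025
apple 749 238 mid [ 0.7395 -0.0713  0.0296] rms 0.0025
at [0.4734 0.1222 0.0673] yaw 4.39 t 26.6 w 0.0397 F [-1.   0.3 -3.9] j [ 0.23  0.48  2.02 -0.    0.65  0.15]
```

```bash
python3 -m handwheel '[{"linear":[0,0,0.1],"delta_rot":[0,0,0]},{"linear":[0,0,0.2],"delta_rot":[0,0,0]},{"linear":[0,0,0.3],"delta_rot":[0,0,0]},{"linear":[0,0,0.4],"delta_rot":[0,0,0]},{"linear":[0,0,0.4],"delta_rot":[0,0,0]}]' 
python3 -m handwheel '[{"linear":[0,0,0],"delta_rot":[0,0,0]},{"linear":[0,0,0],"delta_rot":[0,0,0]},{"linear":[0,0,0],"delta_rot":[0,0,0]},{"linear":[0,0,0],"delta_rot":[0,0,0]},{"linear":[0,0,0],"delta_rot":[0,0,0]}]' -0.1
python3 -m handwheel '[{"linear":[0,0,0],"delta_rot":[0,0,0]},{"linear":[0,0,-0.5],"delta_rot":[0,0,0]},{"linear":[0,0,-1.2],"delta_rot":[0,0,0]},{"linear":[0,0,-2],"delta_rot":[0,0,0]},{"linear":[0,0,-3],"delta_rot":[0,0,0]}]' 
python3 -m handwheel '[{"linear":[0,0,-1.2],"delta_rot":[0,0,0]},{"linear":[0,0,-2.5],"delta_rot":[0,0,0]},{"linear":[0,0,-4],"delta_rot":[0,0,0]},{"linear":[0,0,-5.2],"delta_rot":[0,0,0]},{"linear":[0,0,-6],"delta_rot":[0,0,0]}]' 
python3 jaw.py 19 |grep -v ' 0.11 '|grep -v '^[st][co][ep]'
python3 - <<'E'
from h import *
for n,f,(u0,u1,v0,v1) in(('scene','scene18',(330,405,240,330)),('top','top18',(135,200,120,200))):
    im=cv2.imread(f'pics/{f}.png'); m=np.zeros((384,512),np.uint8); m[v0:v1,u0:u1]=(im.max(2)<50)[v0:v1,u0:u1]
    k,l,st,c=cv2.connectedComponentsWithStats(m); i=1+st[1:,4].argmax()
    q=np.array([ray(n,x,y,.003)[:2] for y,x in np.argwhere(l==i)])
    print(n,st[i],cv2.minAreaRect((q*1000).astype(np.float32)))
E
python3 plan.py .672,.23,.155,-20,2
```

```text
clock: 27.0
tool_pos: [0.4749, 0.1224, 0.0647]
orientation: [2.135, 2.305, 0.0]
contact_force: [-0.4, 0.0, -4.5]
grip_width: 0.0401
finger_force: 30.0
clock: 27.42
tool_pos: [0.4749, 0.1224, 0.0648]
orientation: [2.135, 2.305, 0.0]
contact_force: [0.0, 0.2, -4.1]
grip_width: 0.0489
finger_force: 15.6
clock: 27.83
tool_pos: [0.4747, 0.1224, 0.0954]
orientation: [-2.135, -2.304, 0.0]
contact_force: [0.3, -0.5, -3.3]
grip_width: 0.0485
finger_force: 15.6
clock: 28.25
tool_pos: [0.4755, 0.1226, 0.1569]
orientation: [2.134, 2.304, 0.003]
contact_force: [0.3, 0.3, -4.1]
grip_width: 0.049
finger_force: 15.6
apple 584 240 mid [ 0.4937 -0.0675  0.0297] rms 0.0025
apple 672 239 mid [ 0.6327 -0.0767  0.0295] rms 0.0025
apple 753 239 mid [ 0.7395 -0.0716  0.0296] rms 0.0025
scene [ 342  254   49   64 2335] ((673.2039184570312, 231.88824462890625), (106.20922088623047, 154.67501831054688), 83.91514587402344)
at [0.4759 0.1227 0.1566] yaw 4.38 t 28.4 w 0.0489 F [ 0.4 -0.2 -4.3] j [ 0.23  0.32  1.97 -0.    0.84  0.15]
  lin [ 4.6  10.19  0.12] rot [ 0.1  -0.04 12.19]
  lin [6.65 8.98 0.1 ] rot [ 0.1  -0.04 12.19]Traceback (most recent call last):
  File "<stdin>", line 5, in <module>
  File "h.py", line 10, in ray
    f,cx,cy,T=cal(n); r=T[:3,:3]@np.array([(u-cx)/f,(v-cy)/f,1]); o=T[:3,3]; return o+r*(z-o[2])/r[2]
              ~~~^^^
  File "h.py", line 8, in cal
    c=optics.calibration(n); return 192/np.tan(np.radians(c['vfov'])/2),c['cx'],c['cy'],np.array(c['T'])
ValueError: time passes only in moves, steps and waits
```

View pics/scene19.png

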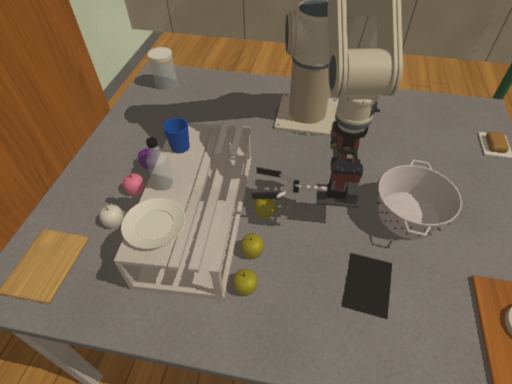

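The three apples are out on the counter at (264,207), (252,246) and (245,282), and the mat is free at (369,285). Returning the reacher.

```bash
python3 -m handwheel '[{"linear":[0.6,1.3,0],"delta_rot":[0,0,1.5]},{"linear":[1.5,3.4,0],"delta_rot":[0,0,4]},{"linear":[2.6,5.8,0],"delta_rot":[0,0,7]},{"linear":[3.6,8.1,0],"delta_rot":[0,0,9.7]},{"linear":[4.6,10.2,0.1],"delta_rot":[0,0,12.2]}]' 
python3 -m handwheel '[{"linear":[1.6,2.2,0],"delta_rot":[0,0,2.9]},{"linear":[3.2,4.4,0],"delta_rot":[0,0,5.9]},{"linear":[4.8,6.5,0],"delta_rot":[0,0,8.8]},{"linear":[6,8.1,0],"delta_rot":[0,0,11]},{"linear":[6.7,9,0.1],"delta_rot":[0,0,12.2]}]' 
python3 -m handwheel '[{"linear":[0,0,0],"delta_rot":[0,0,0]},{"linear":[0,0,1],"delta_rot":[0,0,0]},{"linear":[0,0,3],"delta_rot":[0,0,0]},{"linear":[0,0,5],"delta_rot":[0,0,0]},{"linear":[0,0,6.5],"delta_rot":[0,0,0]}]' 
python3 -m handwheel '[{"linear":[0,0,0.7],"delta_rot":[0,0,0]},{"linear":[0,0,1.2],"delta_rot":[0,0,0]},{"linear":[0,0,1.6],"delta_rot":[0,0,0]},{"linear":[0,0,1.7],"delta_rot":[0,0,0]},{"linear":[0,0,1.7],"delta_rot":[0,0,0]}]' 
python3 plan.py .673,.232,.0635,-20,1
```

```text
clock: 28.77
tool_pos: [0.5739, 0.1765, 0.1532]
orientation: [-2.37, -2.062, 0.001]
contact_force: [-0.9, -0.3, -3.4]
grip_width: 0.0487
finger_force: 15.6
clock: 29.18
tool_pos: [0.6729, 0.2312, 0.1516]
orientation: [-2.575, -1.799, -0.0]
contact_force: [-1.1, 0.2, -4.0]
grip_width: 0.0486
finger_force: 15.7
clock: 29.6
tool_pos: [0.669, 0.2292, 0.085]
orientation: [-2.573, -1.801, 0.006]
contact_force: [-0.2, 0.2, -3.5]
grip_width: 0.0487
finger_force: 15.7
clock: 30.02
tool_pos: [0.6716, 0.2303, 0.0712]
orientation: [2.574, 1.801, 0.001]
contact_force: [0.0, 0.2, -4.6]
grip_width: 0.049
finger_force: 15.6
at [0.6716 0.2303 0.0712] yaw -20.02 t 30.0 w 0.049 F [ 0.   0.2 -4.6] j [ 0.31  0.72  1.5  -0.    0.92  0.66]
  lin [0.21 0.07 0.77] rot [ 0.04 -0.03 -0.02]
```

```bash
python3 -m handwheel '[{"linear":[0,0,0.2],"delta_rot":[0,0,0]},{"linear":[0,0,0.4],"delta_rot":[0,0,0]},{"linear":[0,0,0.55],"delta_rot":[0,0,0]},{"linear":[0,0,0.65],"delta_rot":[0,0,0]},{"linear":[0,0,0.7],"delta_rot":[0,0,0]}]' 
python3 -m handwheel '[{"linear":[0,0,0],"delta_rot":[0,0,0]},{"linear":[0,0,0.05],"delta_rot":[0,0,0]},{"linear":[0,0,0.1],"delta_rot":[0,0,0]},{"linear":[0,0,0.1],"delta_rot":[0,0,0]},{"linear":[0,0,0.1],"delta_rot":[0,0,0]}]' 
python3 plan.py
```

```text
clock: 30.43
tool_pos: [0.6712, 0.2302, 0.0636]
orientation: [-2.574, -1.802, 0.0]
contact_force: [-0.2, 0.7, -3.1]
grip_width: 0.0486
finger_force: 15.6
clock: 30.85
tool_pos: [0.6714, 0.2301, 0.0634]
orientation: [2.574, 1.801, 0.0]
contact_force: [-2.9, -1.9, 4.8]
grip_width: 0.049
finger_force: 16.8
at [0.6714 0.2301 0.0634] yaw -20.03 t 30.9 w 0.049 F [-2.9 -1.9  4.8] j [ 0.31  0.73  1.5  -0.    0.91  0.66]
```

```bash
python3 -m handwheel '[{"linear":[0,0,0],"delta_rot":[0,0,0]},{"linear":[0,0,0],"delta_rot":[0,0,0]},{"linear":[0,0,0],"delta_rot":[0,0,0]},{"linear":[0,0,0],"delta_rot":[0,0,0]},{"linear":[0,0,0],"delta_rot":[0,0,0]}]' -1
python3 -m handwheel '[{"linear":[0,0,0],"delta_rot":[0,0,0]},{"linear":[0,0,0],"delta_rot":[0,0,0]},{"linear":[0,0,-0.5],"delta_rot":[0,0,0]},{"linear":[0,0,-2],"delta_rot":[0,0,0]},{"linear":[0,0,-4.5],"delta_rot":[0,0,0]}]'
python3 -m handwheel '[{"linear":[0,0,-2.5],"delta_rot":[0,0,0]},{"linear":[0,0,-5.5],"delta_rot":[0,0,0]},{"linear":[0,0,-9],"delta_rot":[0,0,0]},{"linear":[0,0,-12],"delta_rot":[0,0,0]},{"linear":[0,0,-13.5],"delta_rot":[0,0,0]}]'
python3 plan.py .5,.1,.24,0,1; python3 jaw.py 20|tail -3
```

```text
clock: 31.27
tool_pos: [0.6713, 0.2303, 0.0625]
orientation: [-2.574, -1.801, -0.0]
contact_force: [0.2, -0.4, 0.2]
grip_width: 0.0788
finger_force: 0.0
clock: 31.68
tool_pos: [0.6697, 0.2296, 0.1064]
orientation: [-2.573, -1.801, 0.007]
contact_force: [-0.2, -0.1, 0.3]
grip_width: 0.0876
finger_force: 0.0
clock: 32.1
tool_pos: [0.6731, 0.2308, 0.2493]
orientation: [2.572, 1.8, 0.011]
contact_force: [0.4, -0.1, -0.0]
grip_width: 0.0878
finger_force: 0.0
at [0.6731 0.2308 0.2493] yaw -20.02 t 32.1 w 0.0878 F [ 0.4 -0.1 -0. ] j [0.31 0.52 1.4  0.   1.21 0.66]
  lin [-18.22 -11.79   0.78] rot [  0.38  -0.2  -20.02]
apple 608 236 mid [ 0.4938 -0.0673  0.0297] rms 0.0026
apple 668 243 mid [ 0.6327 -0.0767  0.0294] rms 0.0024
apple 759 243 mid [ 0.7394 -0.0712  0.0295] rms 0.0024
```

View pics/scene20.png

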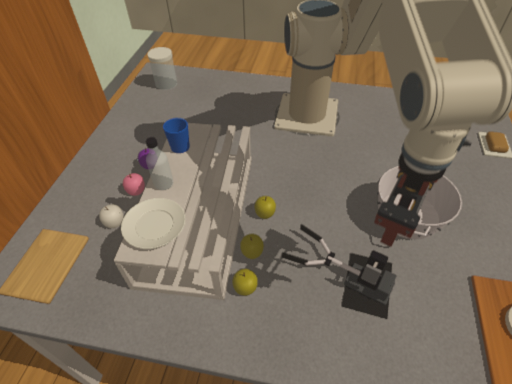

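The reacher stands on its mat at about (370,285), released. The apples are unchanged. Next I'll pick the nearest apple, at (264,207).

```bash
python3 plan.py .4938,-.0673,.2,4,2 .4938,-.0673,.018,4,1
```

```text
at [0.6734 0.2309 0.2484] yaw -20.02 t 32.2 w 0.088 F [0.6 0.2 0.4] j [ 0.31  0.52  1.4  -0.    1.21  0.66]
  lin [-17.09  -3.35   2.31] rot [  0.22  -0.11 -12.01]
  lin [-16.02  -6.82   2.36] rot [  0.22  -0.11 -12.01]
  lin [-0.  -0.  18.2] rot [ 0. -0.  0.]
```

```bash
python3 -m handwheel '[{"linear":[-2.5,-0.5,0.4],"delta_rot":[0,0,-2]},{"linear":[-6,-1.2,0.9],"delta_rot":[0,0,-4.5]},{"linear":[-9.7,-1.9,1.4],"delta_rot":[0,0,-7]},{"linear":[-13.4,-2.6,1.9],"delta_rot":[0,0,-9.6]},{"linear":[-17.1,-3.3,2.3],"delta_rot":[0.2,-0.1,-12]}]' -1
python3 -m handwheel '[{"linear":[-3.6,-1.5,0.5],"delta_rot":[0,0,-2.8]},{"linear":[-7.2,-3.1,1],"delta_rot":[0,0,-5.5]},{"linear":[-10.8,-4.6,1.6],"delta_rot":[0,0,-8.2]},{"linear":[-14,-6,2.1],"delta_rot":[0.2,-0.1,-10.7]},{"linear":[-16,-6.8,2.4],"delta_rot":[0.2,-0.1,-12]}]'
python3 -m handwheel '[{"linear":[0,0,0],"delta_rot":[0,0,0]},{"linear":[0,0,2],"delta_rot":[0,0,0]},{"linear":[0,0,4.5],"delta_rot":[0,0,0]},{"linear":[0,0,7],"delta_rot":[0,0,0]},{"linear":[0,0,8.5],"delta_rot":[0,0,0]}]'
python3 -m handwheel '[{"linear":[0,0,0],"delta_rot":[0,0,0]},{"linear":[0,0,0],"delta_rot":[0,0,0]},{"linear":[0,0,0],"delta_rot":[0,0,0]},{"linear":[0,0,0],"delta_rot":[0,0,0]},{"linear":[0,0,0],"delta_rot":[0,0,0]}]'
cat > col.py <<'E'
from m1 import *
def col(sh):
    for n,(im,P) in sh.items():
        q=P.reshape(-1,3); q=q[(q[:,2]>.092)&(q[:,2]<.104)&(abs(q[:,0]-.42)<.14)&(abs(q[:,1]-.346)<.14)]
        r=least_squares(lambda c:np.hypot(q[:,0]-c[0],q[:,1]-c[1])-c[2],[.42,.346,.108],loss='soft_l1',f_scale=.002)
        print(n,'colander',r.x.round(4),len(q))
    # reacher grip top
        q=P.reshape(-1,3); q=q[(q[:,2]>.1)&(q[:,2]<.12)&(abs(q[:,0]-.67)<.06)&(abs(q[:,1]-.23)<.06)]
        if len(q)>5: print(n,'grip',cv2.minAreaRect((q[:,:2]*1000).astype(np.float32)),np.median(q[:,2]))
if __name__=='__main__':
    import sys; sh=shots(sys.argv[1]); apples(sh); col(sh)
E
python3 col.py 21; python3 plan.py .4938,-.0673,.018,4,1
```

```text
clock: 32.62
tool_pos: [0.5794, 0.0796, 0.2182]
orientation: [-2.366, -2.062, 0.009]
contact_force: [-0.3, -1.0, 0.4]
grip_width: 0.0877
finger_force: 0.0
clock: 33.03
tool_pos: [0.4886, -0.07, 0.1947]
orientation: [-2.137, -2.294, 0.015]
contact_force: [-0.1, -0.1, 0.2]
grip_width: 0.0878
finger_force: 0.0
clock: 33.45
tool_pos: [0.4903, -0.0675, 0.1088]
orientation: [-2.14, -2.292, 0.013]
contact_force: [-0.6, -0.8, -1.1]
grip_width: 0.088
finger_force: 0.0
clock: 33.87
tool_pos: [0.4922, -0.0683, 0.1122]
orientation: [-2.142, -2.296, 0.009]
contact_force: [-0.3, -0.1, -0.4]
grip_width: 0.0879
finger_force: 0.0
apple 335 0 mid [ 0.4941 -0.0676  0.0293] rms 0.0018
apple 674 240 mid [ 0.6327 -0.0768  0.0296] rms 0.0025
apple 751 238 mid [ 0.7396 -0.0714  0.0295] rms 0.0025
scene colander [0.4232 0.3466 0.1076] 667
scene grip ((671.7863159179688, 229.5225067138672), (40.0606575012207, 52.40625), 72.1303939819336) 0.10992104725855922
top colander [0.4213 0.347  0.1072] 429
top grip ((670.535400390625, 230.093017578125), (40.65453338623047, 51.891754150390625), 70.5016098022461) 0.11060468373938459
at [ 0.4919 -0.0684  0.112 ] yaw 3.98 t 34.0 w 0.0878 F [0.  0.9 0. ] j [-0.16  0.41  1.98 -0.01  0.76 -0.23]
  lin [0.12 0.25 9.4 ] rot [-0.34  0.13 -0.02]
```

```bash
python3 -m handwheel '[{"linear":[0.1,0.2,1.5],"delta_rot":[-0.3,0.1,0]},{"linear":[0.1,0.2,3.5],"delta_rot":[-0.3,0.1,0]},{"linear":[0.1,0.2,6],"delta_rot":[-0.3,0.1,0]},{"linear":[0.1,0.2,8],"delta_rot":[-0.3,0.1,0]},{"linear":[0.1,0.2,9.2],"delta_rot":[-0.3,0.1,0]}]'
python3 -m handwheel '[{"linear":[0,0,0],"delta_rot":[0,0,0]},{"linear":[0,0,0],"delta_rot":[0,0,0]},{"linear":[0,0,0],"delta_rot":[0,0,0]},{"linear":[0,0,0],"delta_rot":[0,0,0]},{"linear":[0,0,0],"delta_rot":[0,0,0]}]'
python3 plan.py .4938,-.0673,.018,4,1
python3 -m handwheel '[{"linear":[0,0,0],"delta_rot":[0,0,0]},{"linear":[0,0,0],"delta_rot":[0,0,0]},{"linear":[0,0,0],"delta_rot":[0,0,0]},{"linear":[0,0,0],"delta_rot":[0,0,0]},{"linear":[0,0,0],"delta_rot":[0,0,0]}]' 1
python3 -m handwheel '[{"linear":[0,0,0],"delta_rot":[0,0,0]},{"linear":[0,0,0],"delta_rot":[0,0,0]},{"linear":[0,0,0],"delta_rot":[0,0,0]},{"linear":[0,0,0],"delta_rot":[0,0,0]},{"linear":[0,0,0],"delta_rot":[0,0,0]}]'
python3 plan.py .4938,-.0673,.2,4,1 .4222,.3008,.2,0,3
```

```text
clock: 34.38
tool_pos: [0.492, -0.0674, 0.0178]
orientation: [-2.142, -2.295, 0.004]
contact_force: [-0.9, -0.1, -0.8]
grip_width: 0.0877
finger_force: 0.0
clock: 34.8
tool_pos: [0.4934, -0.0676, 0.0202]
orientation: [2.143, 2.297, -0.001]
contact_force: [0.4, -0.5, -0.3]
grip_width: 0.0879
finger_force: 0.0
at [ 0.4934 -0.0676  0.0202] yaw 3.97 t 34.8 w 0.0879 F [ 0.4 -0.5 -0.3] j [-0.16  0.58  2.01 -0.    0.55 -0.23]
  lin [0.02 0.04 0.22] rot [-0.02  0.04 -0.03]
clock: 35.22
tool_pos: [0.4929, -0.0675, 0.0193]
orientation: [-2.142, -2.296, 0.002]
contact_force: [0.8, 0.7, 2.2]
grip_width: 0.0611
finger_force: 30.0
clock: 35.63
tool_pos: [0.4929, -0.0675, 0.0193]
orientation: [-2.142, -2.296, 0.002]
contact_force: [0.1, 0.4, 4.5]
grip_width: 0.0611
finger_force: 30.0
at [ 0.4929 -0.0675  0.0193] yaw 3.98 t 35.6 w 0.0611 F [0.1 0.4 4.5] j [-0.16  0.58  2.01 -0.    0.55 -0.23]
  lin [  0.     0.06 -18.07] rot [-0.1   0.02 -0.02]
  lin [12.41 -1.52  0.  ] rot [ 0.   -0.    1.33]
  lin [12.37 -1.81  0.  ] rot [ 0.   -0.    1.33]
  lin [12.32 -2.1   0.  ] rot [ 0.   -0.    1.33]
```

```bash
python3 -m handwheel '[{"linear":[0,0,0],"delta_rot":[0,0,0]},{"linear":[0,0,0],"delta_rot":[0,0,0]},{"linear":[0,0,0],"delta_rot":[0,0,0]},{"linear":[0,0,0.2],"delta_rot":[0,0,0]},{"linear":[0,0,0.5],"delta_rot":[0,0,0]}]' -1
python3 -m handwheel '[{"linear":[0,0,0],"delta_rot":[0,0,0]},{"linear":[0,0,0],"delta_rot":[0,0,0]},{"linear":[0,0,0],"delta_rot":[0,0,0]},{"linear":[0,0,0],"delta_rot":[0,0,0]},{"linear":[0,0,0],"delta_rot":[0,0,0]}]' 1
python3 -m handwheel '[{"linear":[0,0,0],"delta_rot":[0,0,0]},{"linear":[0,0,0],"delta_rot":[0,0,0]},{"linear":[0,0,0],"delta_rot":[0,0,0]},{"linear":[0,0,0],"delta_rot":[0,0,0]},{"linear":[0,0,0],"delta_rot":[0,0,0]}]'
python3 -m handwheel '[{"linear":[0,0,-0.3],"delta_rot":[0,0,0]},{"linear":[0,0,-1],"delta_rot":[0,0,0]},{"linear":[0,0,-2.2],"delta_rot":[0,0,0]},{"linear":[0,0,-3.8],"delta_rot":[0,0,0]},{"linear":[0,0,-5.5],"delta_rot":[0,0,0]}]'
python3 col.py 22|grep apple; python3 plan.py .4938,-.0673,.19,4,1 .4222,.3008,.19,0,3
```

```text
clock: 36.05
tool_pos: [0.4926, -0.0674, 0.014]
orientation: [-2.142, -2.296, 0.003]
contact_force: [-0.1, 0.8, -0.7]
grip_width: 0.0873
finger_force: 0.0
clock: 36.47
tool_pos: [0.4926, -0.0675, 0.0142]
orientation: [-2.142, -2.296, 0.003]
contact_force: [-0.5, 0.2, -1.2]
grip_width: 0.0616
finger_force: 30.0
clock: 36.88
tool_pos: [0.4926, -0.0674, 0.0141]
orientation: [-2.142, -2.296, 0.003]
contact_force: [-0.5, -0.7, -0.9]
grip_width: 0.061
finger_force: 30.0
clock: 37.3
tool_pos: [0.4923, -0.0674, 0.0699]
orientation: [-2.142, -2.296, 0.004]
contact_force: [0.5, 0.7, -0.4]
grip_width: 0.0612
finger_force: 30.0
apple 674 241 mid [ 0.6324 -0.0768  0.0297] rms 0.0025
apple 749 237 mid [ 0.7395 -0.0714  0.0294] rms 0.0024
at [ 0.4946 -0.0677  0.0716] yaw 3.97 t 37.4 w 0.0612 F [ 0.3 -0.  -0.8] j [-0.16  0.48  2.   -0.    0.66 -0.23]
  lin [  0.03  -0.04 -11.84] rot [ 0.14  0.07 -0.03]
  lin [12.41 -1.52  0.  ] rot [-0.   -0.    1.33]
  lin [12.37 -1.81  0.  ] rot [-0.   -0.    1.33]
  lin [12.32 -2.1   0.  ] rot [-0.   -0.    1.33]
```

```bash
python3 -m handwheel '[{"linear":[0,0,-1.5],"delta_rot":[0,0,0]},{"linear":[0,0,-4],"delta_rot":[0,0,0]},{"linear":[0,0,-7],"delta_rot":[0,0,0]},{"linear":[0,0,-10],"delta_rot":[0,0,0]},{"linear":[0,0,-11.8],"delta_rot":[0,0,0]}]'
python3 -m handwheel '[{"linear":[1,-0.1,0],"delta_rot":[0,0,0.1]},{"linear":[3,-0.4,0],"delta_rot":[0,0,0.3]},{"linear":[6,-0.7,0],"delta_rot":[0,0,0.6]},{"linear":[9.2,-1.1,0],"delta_rot":[0,0,1]},{"linear":[12.4,-1.5,0],"delta_rot":[0,0,1.3]}]'
python3 -m handwheel '[{"linear":[3,-0.4,0],"delta_rot":[0,0,0.2]},{"linear":[6,-0.9,0],"delta_rot":[0,0,0.5]},{"linear":[8.5,-1.3,0],"delta_rot":[0,0,0.8]},{"linear":[10.5,-1.6,0],"delta_rot":[0,0,1.1]},{"linear":[12.4,-1.8,0],"delta_rot":[0,0,1.3]}]'
python3 -m handwheel '[{"linear":[2.5,-0.4,0],"delta_rot":[0,0,0.2]},{"linear":[5.5,-0.9,0],"delta_rot":[0,0,0.5]},{"linear":[8.5,-1.4,0],"delta_rot":[0,0,0.8]},{"linear":[11,-1.9,0],"delta_rot":[0,0,1.1]},{"linear":[12.3,-2.1,0],"delta_rot":[0,0,1.3]}]'
python3 -m handwheel '[{"linear":[0,0,0],"delta_rot":[0,0,0]},{"linear":[0,0,0],"delta_rot":[0,0,0]},{"linear":[0,0,0],"delta_rot":[0,0,0]},{"linear":[0,0,0],"delta_rot":[0,0,0]},{"linear":[0,0,0],"delta_rot":[0,0,0]}]'
python3 col.py 23; python3 plan.py .4222,.3008,.028,0,2
```

```text
clock: 37.82
tool_pos: [0.4937, -0.0675, 0.1893]
orientation: [2.143, 2.297, -0.001]
contact_force: [1.1, 0.8, -0.9]
grip_width: 0.0614
finger_force: 30.0
clock: 38.23
tool_pos: [0.468, 0.0566, 0.1856]
orientation: [-2.169, -2.269, 0.005]
contact_force: [0.7, 0.8, -0.4]
grip_width: 0.0613
finger_force: 30.0
clock: 38.65
tool_pos: [0.4438, 0.1798, 0.1855]
orientation: [-2.192, -2.247, 0.006]
contact_force: [0.0, 0.0, -1.6]
grip_width: 0.0613
finger_force: 30.0
clock: 39.07
tool_pos: [0.42, 0.3031, 0.1855]
orientation: [-2.217, -2.223, 0.005]
contact_force: [0.1, -0.7, -0.1]
grip_width: 0.061
finger_force: 30.0
clock: 39.48
tool_pos: [0.4218, 0.2998, 0.1869]
orientation: [-2.22, -2.221, 0.004]
contact_force: [0.3, -0.1, -0.9]
grip_width: 0.0614
finger_force: 30.0
apple 266 83 mid [0.4214 0.2989 0.2027] rms 0.0073
apple 671 238 mid [ 0.6329 -0.0768  0.0296] rms 0.0024
apple 748 236 mid [ 0.7396 -0.0712  0.0294] rms 0.0025
scene colander [0.424  0.3467 0.1071] 553
scene grip ((671.7139892578125, 228.43051147460938), (39.52192687988281, 55.19755172729492), 67.88973236083984) 0.11019559984487176
top colander [0.4227 0.3474 0.1069] 231
top grip ((670.5536499023438, 229.94529724121094), (40.61790084838867, 52.34540939331055), 70.33309936523438) 0.11087469543523332
at [0.4219 0.3    0.1871] yaw 0.01 t 39.6 w 0.0612 F [-0.1 -0.6 -0.9] j [0.59 0.32 1.89 0.   0.94 0.59]
  lin [0.04 0.03 7.96] rot [-0.06  0.01  0.  ]
  lin [0.04 0.02 7.96] rot [-0.06  0.01  0.  ]
```

```bash
python3 -m handwheel '[{"linear":[0,0,1],"delta_rot":[0,0,0]},{"linear":[0,0,2.5],"delta_rot":[0,0,0]},{"linear":[0,0,4.2],"delta_rot":[0,0,0]},{"linear":[0,0,6],"delta_rot":[0,0,0]},{"linear":[0,0,8],"delta_rot":[0,0,0]}]'
python3 -m handwheel '[{"linear":[0,0,2],"delta_rot":[0,0,0]},{"linear":[0,0,4],"delta_rot":[0,0,0]},{"linear":[0,0,5.8],"delta_rot":[0,0,0]},{"linear":[0,0,7.2],"delta_rot":[0,0,0]},{"linear":[0,0,7.9],"delta_rot":[0,0,0]}]'
python3 -m handwheel '[{"linear":[0,0,0],"delta_rot":[0,0,0]},{"linear":[0,0,0],"delta_rot":[0,0,0]},{"linear":[0,0,0],"delta_rot":[0,0,0]},{"linear":[0,0,0],"delta_rot":[0,0,0]},{"linear":[0,0,0],"delta_rot":[0,0,0]}]'
python3 plan.py .4222,.3008,.026,0,1
```

```text
clock: 40.0
tool_pos: [0.4218, 0.3006, 0.1063]
orientation: [-2.22, -2.222, 0.001]
contact_force: [1.0, 0.4, -0.9]
grip_width: 0.0611
finger_force: 30.0
clock: 40.42
tool_pos: [0.4204, 0.2997, 0.0259]
orientation: [-2.219, -2.221, 0.007]
contact_force: [-0.3, 0.2, -1.1]
grip_width: 0.061
finger_force: 30.0
clock: 40.83
tool_pos: [0.4219, 0.3011, 0.029]
orientation: [-2.219, -2.222, 0.0]
contact_force: [1.0, -1.1, -0.3]
grip_width: 0.0613
finger_force: 30.0
at [0.4219 0.3011 0.029 ] yaw 0.07 t 40.8 w 0.0613 F [ 1.  -1.1 -0.3] j [0.6  0.58 1.96 0.   0.6  0.59]
  lin [-0.03  0.03  0.3 ] rot [-0.05 -0.03  0.07]
```

```bash
python3 -m handwheel '[{"linear":[0,0,0.2],"delta_rot":[0,0,0]},{"linear":[0,0,0.3],"delta_rot":[0,0,0]},{"linear":[0,0,0.3],"delta_rot":[0,0,0]},{"linear":[0,0,0.3],"delta_rot":[0,0,0]},{"linear":[0,0,0.3],"delta_rot":[0,0,0]}]'
python3 -m handwheel '[{"linear":[0,0,0],"delta_rot":[0,0,0]},{"linear":[0,0,0],"delta_rot":[0,0,0]},{"linear":[0,0,0],"delta_rot":[0,0,0]},{"linear":[0,0,0],"delta_rot":[0,0,0]},{"linear":[0,0,0],"delta_rot":[0,0,0]}]' -0.7
python3 -m handwheel '[{"linear":[0,0,-0.3],"delta_rot":[0,0,0]},{"linear":[0,0,-1.5],"delta_rot":[0,0,0]},{"linear":[0,0,-4],"delta_rot":[0,0,0]},{"linear":[0,0,-7],"delta_rot":[0,0,0]},{"linear":[0,0,-10.5],"delta_rot":[0,0,0]}]'
python3 -m handwheel '[{"linear":[0,0,-2.5],"delta_rot":[0,0,0]},{"linear":[0,0,-4.5],"delta_rot":[0,0,0]},{"linear":[0,0,-6],"delta_rot":[0,0,0]},{"linear":[0,0,-6.8],"delta_rot":[0,0,0]},{"linear":[0,0,-7],"delta_rot":[0,0,0]}]'
python3 col.py 24; python3 plan.py .633,-.0768,.18,0,3 .633,-.0768,.0145,0,2
```

```text
clock: 41.25
tool_pos: [0.4213, 0.3007, 0.0251]
orientation: [-2.219, -2.222, 0.003]
contact_force: [0.2, -0.6, -0.8]
grip_width: 0.0613
finger_force: 30.0
clock: 41.67
tool_pos: [0.4214, 0.3008, 0.0252]
orientation: [-2.219, -2.222, 0.003]
contact_force: [-0.2, 1.2, -0.2]
grip_width: 0.0744
finger_force: 0.0
clock: 42.08
tool_pos: [0.4207, 0.3001, 0.1311]
orientation: [-2.219, -2.222, 0.007]
contact_force: [0.7, 0.4, -0.3]
grip_width: 0.0747
finger_force: 0.0
clock: 42.5
tool_pos: [0.4224, 0.3012, 0.2024]
orientation: [-2.22, -2.222, -0.003]
contact_force: [-0.1, 0.7, 0.6]
grip_width: 0.0747
finger_force: 0.0
apple 495 223 mid [0.4204 0.3005 0.0347] rms 0.0028
apple 670 239 mid [ 0.6329 -0.0768  0.0296] rms 0.0025
apple 751 239 mid [ 0.7395 -0.0712  0.0295] rms 0.0024
scene colander [0.4235 0.3466 0.1074] 614
scene grip ((672.496337890625, 229.6427001953125), (40.25390625, 53.04174041748047), 73.62078094482422) 0.11052466365982339
top colander [0.4226 0.3477 0.1071] 205
top grip ((670.1553344726562, 229.9250030517578), (38.859745025634766, 52.049049377441406), 70.79513549804688) 0.1108150403013245
at [0.4216 0.3007 0.2004] yaw 0.07 t 42.6 w 0.0746 F [-0.6  0.2 -0.3] j [0.6  0.3  1.88 0.   0.96 0.59]
  lin [-12.59   7.03   0.67] rot [-0.04  0.    0.02]
  lin [-12.59   7.04   0.67] rot [-0.04  0.    0.02]
  lin [-12.59   7.04   0.68] rot [-0.04  0.    0.02]
  lin [ 0.   -0.    8.27] rot [0. 0. 0.]
  lin [-0.   -0.    8.28] rot [0. 0. 0.]
```

```bash
python3 -m handwheel '[{"linear":[-1.5,0.8,0],"delta_rot":[0,0,0]},{"linear":[-4,2.2,0.2],"delta_rot":[0,0,0]},{"linear":[-7,3.9,0.4],"delta_rot":[0,0,0]},{"linear":[-10,5.6,0.5],"delta_rot":[0,0,0]},{"linear":[-12.6,7,0.7],"delta_rot":[0,0,0]}]' -1
python3 -m handwheel '[{"linear":[-2.5,1.4,0.1],"delta_rot":[0,0,0]},{"linear":[-5,2.8,0.3],"delta_rot":[0,0,0]},{"linear":[-7.5,4.2,0.4],"delta_rot":[0,0,0]},{"linear":[-10,5.6,0.5],"delta_rot":[0,0,0]},{"linear":[-12.6,7,0.7],"delta_rot":[0,0,0]}]'
python3 -m handwheel '[{"linear":[-3,1.7,0.1],"delta_rot":[0,0,0]},{"linear":[-6,3.4,0.3],"delta_rot":[0,0,0]},{"linear":[-9,5,0.4],"delta_rot":[0,0,0]},{"linear":[-11.5,6.4,0.5],"delta_rot":[0,0,0]},{"linear":[-12.6,7,0.7],"delta_rot":[0,0,0]}]'
python3 -m handwheel '[{"linear":[0,0,0.7],"delta_rot":[0,0,0]},{"linear":[0,0,2.5],"delta_rot":[0,0,0]},{"linear":[0,0,4.8],"delta_rot":[0,0,0]},{"linear":[0,0,7],"delta_rot":[0,0,0]},{"linear":[0,0,8.3],"delta_rot":[0,0,0]}]'
python3 -m handwheel '[{"linear":[0,0,0],"delta_rot":[0,0,0]},{"linear":[0,0,0],"delta_rot":[0,0,0]},{"linear":[0,0,0],"delta_rot":[0,0,0]},{"linear":[0,0,0],"delta_rot":[0,0,0]},{"linear":[0,0,0],"delta_rot":[0,0,0]}]'
python3 col.py 25|grep apple; python3 plan.py .633,-.0768,.0145,0,1
```

```text
clock: 43.02
tool_pos: [0.4918, 0.1731, 0.1917]
orientation: [-2.218, -2.222, 0.006]
contact_force: [0.1, -1.3, 0.2]
grip_width: 0.0877
finger_force: 0.0
clock: 43.43
tool_pos: [0.5617, 0.0476, 0.1844]
orientation: [-2.218, -2.221, 0.006]
contact_force: [0.7, 0.2, 1.2]
grip_width: 0.0879
finger_force: 0.0
clock: 43.85
tool_pos: [0.633, -0.08, 0.1771]
orientation: [-2.221, -2.219, 0.005]
contact_force: [0.3, 0.6, 0.2]
grip_width: 0.0879
finger_force: 0.0
clock: 44.27
tool_pos: [0.6292, -0.0751, 0.0924]
orientation: [-2.215, -2.22, 0.007]
contact_force: [-0.5, 1.0, -0.3]
grip_width: 0.0876
finger_force: 0.0
clock: 44.68
tool_pos: [0.6328, -0.077, 0.0972]
orientation: [2.22, 2.223, -0.001]
contact_force: [-0.6, -0.1, 0.3]
grip_width: 0.0878
finger_force: 0.0
apple 496 225 mid [0.4205 0.3001 0.035 ] rms 0.0027
apple 551 40 mid [ 0.7398 -0.0716  0.0292] rms 0.0081
apple 284 0 mid [ 0.6327 -0.0769  0.0295] rms 0.0015
at [ 0.6326 -0.077   0.0968] yaw 0.07 t 44.8 w 0.0879 F [-0.8 -1.  -0.4] j [-0.14  0.6   1.67 -0.    0.87 -0.14]
  lin [0.03 0.05 8.23] rot [-0.04  0.03  0.07]
```

```bash
python3 -m handwheel '[{"linear":[0,0,1.2],"delta_rot":[0,0,0]},{"linear":[0,0,3.2],"delta_rot":[0,0,0]},{"linear":[0,0,5.5],"delta_rot":[0,0,0]},{"linear":[0,0,7.3],"delta_rot":[0,0,0]},{"linear":[0,0,8.1],"delta_rot":[0,0,0]}]'
python3 -m handwheel '[{"linear":[0,0,0],"delta_rot":[0,0,0]},{"linear":[0,0,0.1],"delta_rot":[0,0,0]},{"linear":[0,0,0.1],"delta_rot":[0,0,0]},{"linear":[0,0,0.1],"delta_rot":[0,0,0]},{"linear":[0,0,0.1],"delta_rot":[0,0,0]}]'
python3 plan.py .633,-.0768,.0145,0,1
python3 -m handwheel '[{"linear":[0,0,0],"delta_rot":[0,0,0]},{"linear":[0,0,0],"delta_rot":[0,0,0]},{"linear":[0,0,0],"delta_rot":[0,0,0]},{"linear":[0,0,0],"delta_rot":[0,0,0]},{"linear":[0,0,0],"delta_rot":[0,0,0]}]' 1
python3 -m handwheel '[{"linear":[0,0,0],"delta_rot":[0,0,0]},{"linear":[0,0,0],"delta_rot":[0,0,0]},{"linear":[0,0,-0.3],"delta_rot":[0,0,0]},{"linear":[0,0,-1],"delta_rot":[0,0,0]},{"linear":[0,0,-2],"delta_rot":[0,0,0]}]'
python3 -m handwheel '[{"linear":[0,0,-1.7],"delta_rot":[0,0,0]},{"linear":[0,0,-5],"delta_rot":[0,0,0]},{"linear":[0,0,-9],"delta_rot":[0,0,0]},{"linear":[0,0,-13],"delta_rot":[0,0,0]},{"linear":[0,0,-16.5],"delta_rot":[0,0,0]}]'
python3 plan.py .462,.370,.2,-60,4 
```

```text
clock: 45.2
tool_pos: [0.63, -0.0768, 0.0118]
orientation: [-2.217, -2.22, 0.006]
contact_force: [-0.4, 0.4, 0.7]
grip_width: 0.0876
finger_force: 0.0
clock: 45.62
tool_pos: [0.6327, -0.0771, 0.015]
orientation: [2.22, 2.223, -0.001]
contact_force: [0.3, -0.3, 0.0]
grip_width: 0.0881
finger_force: 0.0
at [ 0.6327 -0.0771  0.015 ] yaw 0.08 t 45.6 w 0.0881 F [ 0.3 -0.3  0. ] j [-0.14  0.72  1.69 -0.    0.73 -0.14]
  lin [0.03 0.03 0.05] rot [-0.02  0.04  0.08]
clock: 46.03
tool_pos: [0.6321, -0.077, 0.014]
orientation: [-2.219, -2.222, 0.002]
contact_force: [0.2, -0.7, 1.5]
grip_width: 0.0613
finger_force: 30.0
clock: 46.45
tool_pos: [0.6309, -0.0769, 0.0335]
orientation: [-2.218, -2.221, 0.005]
contact_force: [-0.5, 1.1, -1.4]
grip_width: 0.0609
finger_force: 30.0
clock: 46.87
tool_pos: [0.6323, -0.077, 0.2022]
orientation: [-2.22, -2.223, 0.001]
contact_force: [0.6, -0.0, -0.9]
grip_width: 0.0612
finger_force: 30.0
at [ 0.6323 -0.077   0.2022] yaw 0.07 t 46.9 w 0.0612 F [ 0.6 -0.  -0.9] j [-0.14  0.46  1.62 -0.    1.06 -0.14]
  lin [11.18 -4.24  0.05] rot [-0.000e+00  1.000e-02  1.502e+01]
  lin [ 9.7  -7.    0.05] rot [-0.000e+00  1.000e-02  1.502e+01]
  lin [ 7.55 -9.27  0.06] rot [-0.000e+00  1.000e-02  1.502e+01]
  lin [  4.89 -10.91   0.06] rot [-0.000e+00  1.000e-02  1.502e+01]
```

```bash
python3 -m handwheel '[{"linear":[1.2,-0.4,0],"delta_rot":[0,0,1.6]},{"linear":[3.5,-1.3,0],"delta_rot":[0,0,4.6]},{"linear":[6,-2.3,0],"delta_rot":[0,0,8]},{"linear":[8.6,-3.3,0],"delta_rot":[0,0,11.5]},{"linear":[11.2,-4.2,0],"delta_rot":[0,0,15]}]'
python3 -m handwheel '[{"linear":[1.9,-1.4,0],"delta_rot":[0,0,3]},{"linear":[3.9,-2.8,0],"delta_rot":[0,0,6]},{"linear":[5.8,-4.2,0],"delta_rot":[0,0,9]},{"linear":[7.8,-5.6,0],"delta_rot":[0,0,12]},{"linear":[9.7,-7,0],"delta_rot":[0,0,15]}]'
python3 -m handwheel '[{"linear":[1.5,-1.9,0],"delta_rot":[0,0,3]},{"linear":[3,-3.7,0],"delta_rot":[0,0,6]},{"linear":[4.5,-5.6,0],"delta_rot":[0,0,9]},{"linear":[6,-7.4,0],"delta_rot":[0,0,12]},{"linear":[7.6,-9.3,0],"delta_rot":[0,0,15]}]'
python3 -m handwheel '[{"linear":[1.2,-2.7,0],"delta_rot":[0,0,3.7]},{"linear":[2.4,-5.3,0],"delta_rot":[0,0,7.3]},{"linear":[3.5,-7.8,0],"delta_rot":[0,0,10.7]},{"linear":[4.4,-9.9,0],"delta_rot":[0,0,13.6]},{"linear":[4.9,-10.9,0],"delta_rot":[0,0,15]}]'
python3 -m handwheel '[{"linear":[0,0,0],"delta_rot":[0,0,0]},{"linear":[0,0,0],"delta_rot":[0,0,0]},{"linear":[0,0,0],"delta_rot":[0,0,0]},{"linear":[0,0,0],"delta_rot":[0,0,0]},{"linear":[0,0,0],"delta_rot":[0,0,0]}]'
python3 col.py 26|grep -v grip; python3 plan.py .462,.370,.026,-60,2
```

```text
clock: 47.28
tool_pos: [0.5892, 0.0358, 0.1999]
orientation: [-2.494, -1.909, 0.002]
contact_force: [0.4, -0.3, -1.8]
grip_width: 0.0612
finger_force: 30.0
clock: 47.7
tool_pos: [0.5468, 0.1478, 0.1999]
orientation: [-2.721, -1.569, 0.002]
contact_force: [0.1, 0.5, -1.3]
grip_width: 0.0618
finger_force: 30.0
clock: 48.12
tool_pos: [0.5041, 0.2599, 0.2]
orientation: [-2.903, -1.2, 0.002]
contact_force: [1.1, -0.3, -1.3]
grip_width: 0.0611
finger_force: 30.0
clock: 48.53
tool_pos: [0.4609, 0.3729, 0.2]
orientation: [-3.033, -0.813, 0.002]
contact_force: [0.1, 0.2, -0.7]
grip_width: 0.0611
finger_force: 30.0
clock: 48.95
tool_pos: [0.4626, 0.3697, 0.1992]
orientation: [-3.034, -0.814, 0.004]
contact_force: [-0.5, 0.5, -1.5]
grip_width: 0.0611
finger_force: 30.0
apple 751 239 mid [ 0.7394 -0.0712  0.0296] rms 0.0024
apple 968 301 mid [0.4434 0.3209 0.1082] rms 0.0875
scene colander [0.4233 0.3467 0.1075] 583
top colander [0.4236 0.3533 0.1117] 199
at [0.4625 0.3699 0.1991] yaw -59.98 t 49.0 w 0.0608 F [-0.2  0.2 -1. ] j [0.65 0.4  1.72 0.   1.02 1.7 ]
  lin [-0.   -0.01  8.65] rot [-0.02  0.06  0.01]
  lin [-0.01 -0.01  8.65] rot [-0.02  0.06  0.01]
```

```bash
python3 -m handwheel '[{"linear":[0,0,1],"delta_rot":[0,0,0]},{"linear":[0,0,2.7],"delta_rot":[0,0,0]},{"linear":[0,0,4.7],"delta_rot":[0,0,0]},{"linear":[0,0,7],"delta_rot":[0,0,0]},{"linear":[0,0,9.3],"delta_rot":[0,0,0]}]'
python3 -m handwheel '[{"linear":[0,0,2],"delta_rot":[0,0,0]},{"linear":[0,0,4],"delta_rot":[0,0,0]},{"linear":[0,0,5.8],"delta_rot":[0,0,0]},{"linear":[0,0,7],"delta_rot":[0,0,0]},{"linear":[0,0,7.7],"delta_rot":[0,0,0]}]'
python3 -m handwheel '[{"linear":[0,0,0],"delta_rot":[0,0,0]},{"linear":[0,0,0.1],"delta_rot":[0,0,0]},{"linear":[0,0,0.3],"delta_rot":[0,0,0]},{"linear":[0,0,0.3],"delta_rot":[0,0,0]},{"linear":[0,0,0.3],"delta_rot":[0,0,0]}]'
python3 -m handwheel '[{"linear":[0,0,0],"delta_rot":[0,0,0]},{"linear":[0,0,0],"delta_rot":[0,0,0]},{"linear":[0,0,0],"delta_rot":[0,0,0]},{"linear":[0,0,0],"delta_rot":[0,0,0]},{"linear":[0,0,0],"delta_rot":[0,0,0]}]'
python3 plan.py .462,.37,.026,-60,1
```

```text
clock: 49.47
tool_pos: [0.462, 0.3704, 0.1047]
orientation: [-3.034, -0.815, 0.003]
contact_force: [0.5, -0.2, -0.8]
grip_width: 0.0613
finger_force: 30.0
clock: 49.88
tool_pos: [0.4609, 0.3698, 0.0269]
orientation: [3.033, 0.815, -0.007]
contact_force: [-0.9, -0.4, -0.9]
grip_width: 0.0608
finger_force: 30.0
clock: 50.3
tool_pos: [0.4622, 0.3709, 0.0268]
orientation: [-3.033, -0.815, 0.002]
contact_force: [-0.7, -0.4, -1.8]
grip_width: 0.0609
finger_force: 30.0
clock: 50.72
tool_pos: [0.4618, 0.3706, 0.0261]
orientation: [-3.034, -0.815, 0.003]
contact_force: [0.5, 0.5, -2.2]
grip_width: 0.0612
finger_force: 30.0
at [0.4618 0.3706 0.0261] yaw -59.93 t 50.7 w 0.0612 F [ 0.5  0.5 -2.2] j [0.66 0.66 1.79 0.   0.69 1.7 ]
  lin [-0.02  0.07  0.01] rot [-0.05  0.11  0.07]
```

```bash
python3 -m handwheel '[{"linear":[0,0,0],"delta_rot":[0,0,0]},{"linear":[0,0,0],"delta_rot":[0,0,0]},{"linear":[0,0,0],"delta_rot":[0,0,0]},{"linear":[0,0,0],"delta_rot":[0,0,0]},{"linear":[0,0,0],"delta_rot":[0,0,0]}]' -0.7
python3 -m handwheel '[{"linear":[0,0,-0.3],"delta_rot":[0,0,0]},{"linear":[0,0,-1.5],"delta_rot":[0,0,0]},{"linear":[0,0,-4],"delta_rot":[0,0,0]},{"linear":[0,0,-7],"delta_rot":[0,0,0]},{"linear":[0,0,-10.5],"delta_rot":[0,0,0]}]'
python3 -m handwheel '[{"linear":[0,0,-2.5],"delta_rot":[0,0,0]},{"linear":[0,0,-4.5],"delta_rot":[0,0,0]},{"linear":[0,0,-6],"delta_rot":[0,0,0]},{"linear":[0,0,-6.8],"delta_rot":[0,0,0]},{"linear":[0,0,-7],"delta_rot":[0,0,0]}]'
python3 col.py 27; python3 plan.py .7395,-.0713,.18,0,4
```

```text
clock: 51.13
tool_pos: [0.4618, 0.3706, 0.0261]
orientation: [-3.034, -0.815, 0.003]
contact_force: [0.7, -0.1, 0.1]
grip_width: 0.0752
finger_force: 0.0
clock: 51.55
tool_pos: [0.4612, 0.37, 0.1319]
orientation: [3.033, 0.815, -0.007]
contact_force: [0.2, 0.7, -0.4]
grip_width: 0.0746
finger_force: 0.0
clock: 51.97
tool_pos: [0.4629, 0.3712, 0.2035]
orientation: [-3.032, -0.815, -0.002]
contact_force: [0.4, 0.4, -0.1]
grip_width: 0.0749
finger_force: 0.0
apple 752 239 mid [ 0.7396 -0.0714  0.0294] rms 0.0024
apple 941 397 mid [0.4444 0.3301 0.0602] rms 0.0351
scene colander [0.4233 0.3466 0.1075] 650
scene grip ((671.5653076171875, 228.9466094970703), (39.635223388671875, 53.495426177978516), 69.371826171875) 0.11007610545070001
top colander [0.4232 0.3514 0.11  ] 199
top grip ((670.7056884765625, 230.02999877929688), (40.368309020996094, 52.707611083984375), 72.92086029052734) 0.1106464485243357
at [0.4621 0.3706 0.2013] yaw -59.92 t 52.1 w 0.0748 F [-0.1  0.6  0.2] j [0.66 0.4  1.72 0.   1.02 1.7 ]
  lin [ 0.47 13.04  0.52] rot [ -0.02   0.02 -14.98]
  lin [-2.92 12.71  0.52] rot [ -0.02   0.02 -14.98]
  lin [-6.11 11.53  0.53] rot [ -0.02   0.02 -14.98]
  lin [-8.88  9.56  0.53] rot [ -0.02   0.02 -14.98]
```

View pics/scene27.png

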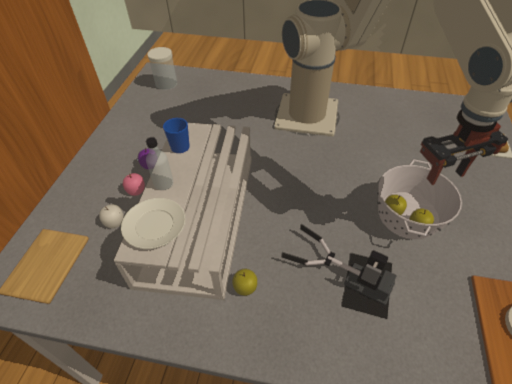

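Two apples lie in the colander at (396,204) and (422,217). The last one is at (245,282), and the reacher is still standing on its mat.

```bash
python3 -m handwheel '[{"linear":[0,1.5,0],"delta_rot":[0,0,-1.7]},{"linear":[0.1,4.2,0.1],"delta_rot":[0,0,-4.8]},{"linear":[0.3,7.2,0.3],"delta_rot":[0,0,-8.3]},{"linear":[0.4,10.2,0.4],"delta_rot":[0,0,-11.7]},{"linear":[0.5,13,0.5],"delta_rot":[0,0,-15]}]' -1
python3 -m handwheel '[{"linear":[-0.6,2.5,0.1],"delta_rot":[0,0,-3]},{"linear":[-1.2,5.1,0.2],"delta_rot":[0,0,-6]},{"linear":[-1.8,7.6,0.3],"delta_rot":[0,0,-9]},{"linear":[-2.3,10.2,0.4],"delta_rot":[0,0,-12]},{"linear":[-2.9,12.7,0.5],"delta_rot":[0,0,-15]}]'
python3 -m handwheel '[{"linear":[-1.2,2.3,0.1],"delta_rot":[0,0,-3]},{"linear":[-2.4,4.6,0.2],"delta_rot":[0,0,-6]},{"linear":[-3.7,6.9,0.3],"delta_rot":[0,0,-9]},{"linear":[-4.9,9.2,0.4],"delta_rot":[0,0,-12]},{"linear":[-6.1,11.5,0.5],"delta_rot":[0,0,-15]}]'
python3 -m handwheel '[{"linear":[-2.1,2.3,0.1],"delta_rot":[0,0,-3.6]},{"linear":[-4.3,4.6,0.3],"delta_rot":[0,0,-7.2]},{"linear":[-6.4,6.9,0.4],"delta_rot":[0,0,-10.8]},{"linear":[-8.1,8.7,0.5],"delta_rot":[0,0,-13.7]},{"linear":[-8.9,9.6,0.5],"delta_rot":[0,0,-15]}]'
python3 -m handwheel '[{"linear":[0,0,0.7],"delta_rot":[0,0,0]},{"linear":[0,0,2.5],"delta_rot":[0,0,0]},{"linear":[0,0,4.8],"delta_rot":[0,0,0]},{"linear":[0,0,7],"delta_rot":[0,0,0]},{"linear":[0,0,8.3],"delta_rot":[0,0,0]}]'
python3 -m handwheel '[{"linear":[0,0,0],"delta_rot":[0,0,0]},{"linear":[0,0,0],"delta_rot":[0,0,0]},{"linear":[0,0,0],"delta_rot":[0,0,0]},{"linear":[0,0,0],"delta_rot":[0,0,0]},{"linear":[0,0,0],"delta_rot":[0,0,0]}]'
python3 col.py 28|grep apple; python3 plan.py .7395,-.0713,.0145,0,1
```

```text
clock: 52.48
tool_pos: [0.5314, 0.2591, 0.1942]
orientation: [-2.899, -1.209, 0.008]
contact_force: [0.1, 1.2, 0.0]
grip_width: 0.0877
finger_force: 0.0
clock: 52.9
tool_pos: [0.6009, 0.1491, 0.189]
orientation: [-2.716, -1.575, 0.007]
contact_force: [0.5, 0.4, -0.1]
grip_width: 0.0877
finger_force: 0.0
clock: 53.32
tool_pos: [0.6699, 0.039, 0.1837]
orientation: [-2.486, -1.916, 0.007]
contact_force: [0.3, 0.5, 0.2]
grip_width: 0.088
finger_force: 0.0
clock: 53.73
tool_pos: [0.7403, -0.0735, 0.178]
orientation: [-2.217, -2.222, 0.006]
contact_force: [-0.6, 0.0, 0.3]
grip_width: 0.088
finger_force: 0.0
clock: 54.15
tool_pos: [0.7371, -0.0693, 0.0932]
orientation: [-2.216, -2.218, 0.008]
contact_force: [-0.2, -0.3, -0.5]
grip_width: 0.0878
finger_force: 0.0
clock: 54.57
tool_pos: [0.7408, -0.0705, 0.0992]
orientation: [2.22, 2.223, -0.0]
contact_force: [-0.0, -0.2, 0.1]
grip_width: 0.0879
finger_force: 0.0
apple 238 0 mid [ 0.7394 -0.0713  0.0297] rms 0.0013
apple 1016 474 mid [0.446  0.3323 0.0586] rms 0.0179
at [ 0.7405 -0.0706  0.0988] yaw 0.08 t 54.7 w 0.0876 F [-0.5 -1.1  0.6] j [-0.11  0.73  1.4  -0.    1.01 -0.11]
  lin [-0.07 -0.1   8.43] rot [-0.03  0.03  0.08]
```

```bash
python3 -m handwheel '[{"linear":[0,0,1.2],"delta_rot":[0,0,0]},{"linear":[-0.1,-0.1,3.2],"delta_rot":[0,0,0]},{"linear":[-0.1,-0.1,5.5],"delta_rot":[0,0,0]},{"linear":[-0.1,-0.1,7.3],"delta_rot":[0,0,0]},{"linear":[-0.1,-0.1,8.1],"delta_rot":[0,0,0]}]'
python3 -m handwheel '[{"linear":[0,0,0.1],"delta_rot":[0,0,0]},{"linear":[0,0,0.2],"delta_rot":[0,0,0]},{"linear":[0,0,0.2],"delta_rot":[0,0,0]},{"linear":[0,0,0.2],"delta_rot":[0,0,0]},{"linear":[0,0,0.2],"delta_rot":[0,0,0]}]'
python3 plan.py .7395,-.0713,.0145,0,1
python3 -m handwheel '[{"linear":[0,0,0],"delta_rot":[0,0,0]},{"linear":[0,0,0],"delta_rot":[0,0,0]},{"linear":[0,0,0],"delta_rot":[0,0,0]},{"linear":[0,0,0],"delta_rot":[0,0,0]},{"linear":[0,0,0],"delta_rot":[0,0,0]}]' 1
python3 -m handwheel '[{"linear":[0,0,0],"delta_rot":[0,0,0]},{"linear":[0,0,0],"delta_rot":[0,0,0]},{"linear":[0,0,-0.3],"delta_rot":[0,0,0]},{"linear":[0,0,-1],"delta_rot":[0,0,0]},{"linear":[0,0,-2],"delta_rot":[0,0,0]}]'
python3 -m handwheel '[{"linear":[0,0,-1.7],"delta_rot":[0,0,0]},{"linear":[0,0,-5],"delta_rot":[0,0,0]},{"linear":[0,0,-9],"delta_rot":[0,0,0]},{"linear":[0,0,-13],"delta_rot":[0,0,0]},{"linear":[0,0,-16.5],"delta_rot":[0,0,0]}]'
python3 plan.py .3824,.370,.2,60,5
```

```text
clock: 55.08
tool_pos: [0.7367, -0.0714, 0.013]
orientation: [-2.217, -2.219, 0.007]
contact_force: [-1.4, 0.2, -0.1]
grip_width: 0.0877
finger_force: 0.0
clock: 55.5
tool_pos: [0.7397, -0.0717, 0.016]
orientation: [2.22, 2.223, -0.001]
contact_force: [0.6, 0.3, -0.1]
grip_width: 0.0876
finger_force: 0.0
at [ 0.7397 -0.0717  0.016 ] yaw 0.08 t 55.5 w 0.0876 F [ 0.6  0.3 -0.1] j [-0.11  0.83  1.42 -0.    0.89 -0.11]
  lin [ 0.04 -0.01  0.15] rot [-0.01  0.03  0.08]
clock: 55.92
tool_pos: [0.739, -0.0716, 0.0148]
orientation: [-2.219, -2.222, 0.002]
contact_force: [1.0, -0.1, 0.3]
grip_width: 0.0612
finger_force: 30.0
clock: 56.33
tool_pos: [0.7378, -0.0715, 0.034]
orientation: [-2.218, -2.221, 0.005]
contact_force: [-0.3, 1.0, -0.2]
grip_width: 0.0611
finger_force: 30.0
clock: 56.75
tool_pos: [0.7396, -0.0715, 0.2043]
orientation: [2.219, 2.222, -0.0]
contact_force: [0.6, 0.9, -1.2]
grip_width: 0.0609
finger_force: 30.0
at [ 0.7396 -0.0715  0.2043] yaw 0.08 t 56.8 w 0.0609 F [ 0.6  0.9 -1.2] j [-0.11  0.62  1.35 -0.    1.17 -0.11]
  lin [ 8.84 -7.13  0.08] rot [ 0.000e+00  1.000e-02 -1.198e+01]
  lin [10.13 -5.14  0.08] rot [ 0.000e+00  1.000e-02 -1.198e+01]
  lin [10.98 -2.93  0.08] rot [ 0.000e+00  1.000e-02 -1.198e+01]
  lin [11.34 -0.58  0.08] rot [ 0.000e+00  1.000e-02 -1.198e+01]
  lin [11.22  1.78  0.08] rot [ 0.000e+00  1.000e-02 -1.198e+01]
```

```bash
python3 -m handwheel '[{"linear":[1,-0.8,0],"delta_rot":[0,0,-1.4]},{"linear":[2.7,-2.2,0],"delta_rot":[0,0,-3.7]},{"linear":[4.7,-3.8,0],"delta_rot":[0,0,-6.4]},{"linear":[6.8,-5.5,0],"delta_rot":[0,0,-9.2]},{"linear":[8.8,-7.1,0],"delta_rot":[0,0,-12]}]'
python3 -m handwheel '[{"linear":[2,-1,0],"delta_rot":[0,0,-2.4]},{"linear":[4,-2,0],"delta_rot":[0,0,-4.8]},{"linear":[6.1,-3.1,0],"delta_rot":[0,0,-7.2]},{"linear":[8.1,-4.1,0],"delta_rot":[0,0,-9.6]},{"linear":[10.1,-5.1,0],"delta_rot":[0,0,-12]}]'
python3 -m handwheel '[{"linear":[2.2,-0.6,0],"delta_rot":[0,0,-2.4]},{"linear":[4.4,-1.2,0],"delta_rot":[0,0,-4.8]},{"linear":[6.6,-1.8,0],"delta_rot":[0,0,-7.2]},{"linear":[8.8,-2.3,0],"delta_rot":[0,0,-9.6]},{"linear":[11,-2.9,0],"delta_rot":[0,0,-12]}]'
python3 -m handwheel '[{"linear":[2.3,-0.1,0],"delta_rot":[0,0,-2.4]},{"linear":[4.5,-0.2,0],"delta_rot":[0,0,-4.8]},{"linear":[6.8,-0.3,0],"delta_rot":[0,0,-7.2]},{"linear":[9.1,-0.5,0],"delta_rot":[0,0,-9.6]},{"linear":[11.3,-0.6,0],"delta_rot":[0,0,-12]}]'
python3 -m handwheel '[{"linear":[2.7,0.4,0],"delta_rot":[0,0,-2.9]},{"linear":[5.5,0.9,0],"delta_rot":[0,0,-5.9]},{"linear":[8,1.3,0],"delta_rot":[0,0,-8.5]},{"linear":[10.2,1.6,0],"delta_rot":[0,0,-10.9]},{"linear":[11.2,1.8,0],"delta_rot":[0,0,-12]}]'
python3 -m handwheel '[{"linear":[0,0,0],"delta_rot":[0,0,0]},{"linear":[0,0,0],"delta_rot":[0,0,0]},{"linear":[0,0,0],"delta_rot":[0,0,0]},{"linear":[0,0,0],"delta_rot":[0,0,0]},{"linear":[0,0,0],"delta_rot":[0,0,0]}]'
python3 - <<'E'
from m1 import *
sh=shots('29')
for n,(im,P) in sh.items():
    print(n); apples({n:(im,P)},box=(.25,.6,.22,.48))
E
python3 plan.py .3824,.370,.026,60,1
```

```text
clock: 57.17
tool_pos: [0.6669, 0.0173, 0.201]
orientation: [-1.972, -2.444, 0.002]
contact_force: [0.5, 0.7, -0.7]
grip_width: 0.0611
finger_force: 30.0
clock: 57.58
tool_pos: [0.596, 0.1054, 0.201]
orientation: [-1.706, -2.637, 0.001]
contact_force: [0.5, 0.3, -1.2]
grip_width: 0.0608
finger_force: 30.0
clock: 58.0
tool_pos: [0.5249, 0.194, 0.2011]
orientation: [-1.421, -2.801, 0.0]
contact_force: [-0.2, -0.2, -1.5]
grip_width: 0.0609
finger_force: 30.0
clock: 58.42
tool_pos: [0.4532, 0.2817, 0.2012]
orientation: [-1.12, -2.934, 0.0]
contact_force: [1.0, -0.2, -1.1]
grip_width: 0.0607
finger_force: 30.0
clock: 58.83
tool_pos: [0.3813, 0.3707, 0.2013]
orientation: [-0.805, -3.035, -0.001]
contact_force: [-0.5, -0.5, -1.4]
grip_width: 0.0607
finger_force: 30.0
clock: 59.25
tool_pos: [0.3837, 0.3683, 0.2002]
orientation: [-0.813, -3.032, 0.002]
contact_force: [0.5, -0.2, -0.9]
grip_width: 0.0609
finger_force: 30.0
scene
apple 269 0 mid [0.4613 0.3703 0.0346] rms 0.0022
apple 816 0 mid [0.3966 0.3546 0.1955] rms 0.0827
top
apple 537 537 mid [0.4394 0.3333 0.0654] rms 0.0564
at [0.3835 0.3685 0.2002] yaw 59.99 t 59.4 w 0.0611 F [-0.1 -0.4 -1.5] j [ 0.74  0.32  1.85  0.    0.97 -0.31]
  lin [ 0.14  0.1  17.42] rot [-0.09 -0.1  -0.01]
```

View pics/top29.png

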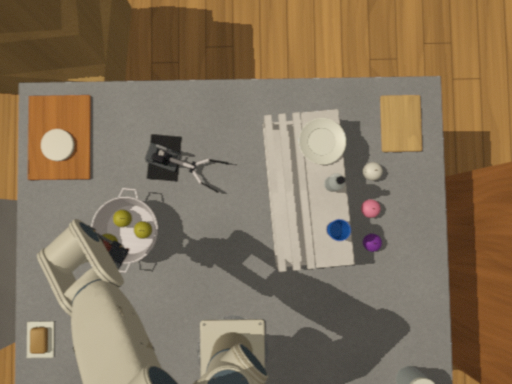

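The third apple is held over its free spot, near (112,245). The other two lie at (121,217) and (143,230), so I can lower it.

```bash
python3 -m handwheel '[{"linear":[0.1,0.1,1],"delta_rot":[0,0,0]},{"linear":[0.1,0.1,2.7],"delta_rot":[0,0,0]},{"linear":[0.1,0.1,4.7],"delta_rot":[0,0,0]},{"linear":[0.1,0.1,7],"delta_rot":[0,0,0]},{"linear":[0.1,0.1,9.3],"delta_rot":[0,0,0]}]'
python3 -m handwheel '[{"linear":[0,0,2],"delta_rot":[0,0,0]},{"linear":[0,0,4],"delta_rot":[0,0,0]},{"linear":[0,0,5.8],"delta_rot":[0,0,0]},{"linear":[0,0,7],"delta_rot":[0,0,0]},{"linear":[0,0,7.8],"delta_rot":[0,0,0]}]'
python3 -m handwheel '[{"linear":[0,0,0],"delta_rot":[0,0,0]},{"linear":[0,0,0.1],"delta_rot":[0,0,0]},{"linear":[0,0,0.3],"delta_rot":[0,0,0]},{"linear":[0,0,0.3],"delta_rot":[0,0,0]},{"linear":[0,0,0.3],"delta_rot":[0,0,0]}]'
python3 -m handwheel '[{"linear":[0,0,0],"delta_rot":[0,0,0]},{"linear":[0,0,0],"delta_rot":[0,0,0]},{"linear":[0,0,0],"delta_rot":[0,0,0]},{"linear":[0,0,0],"delta_rot":[0,0,0]},{"linear":[0,0,0],"delta_rot":[0,0,0]}]'
python3 plan.py .3824,.37,.026,60,1
```

```text
clock: 59.77
tool_pos: [0.3825, 0.3704, 0.1059]
orientation: [-0.811, -3.033, 0.001]
contact_force: [-0.6, 0.5, 0.1]
grip_width: 0.0611
finger_force: 30.0
clock: 60.18
tool_pos: [0.3816, 0.3697, 0.0273]
orientation: [-0.811, -3.032, 0.004]
contact_force: [-1.3, 0.3, -0.7]
grip_width: 0.0611
finger_force: 30.0
clock: 60.6
tool_pos: [0.3827, 0.3708, 0.0269]
orientation: [-0.811, -3.034, -0.0]
contact_force: [-0.6, -0.6, -2.0]
grip_width: 0.0612
finger_force: 30.0
clock: 61.02
tool_pos: [0.3823, 0.3705, 0.0263]
orientation: [-0.811, -3.033, 0.001]
contact_force: [0.6, 1.0, -1.6]
grip_width: 0.0608
finger_force: 30.0
at [0.3823 0.3705 0.0263] yaw 60.08 t 61.0 w 0.0608 F [ 0.6  1.  -1.6] j [ 0.75  0.6   1.93  0.    0.61 -0.3 ]
  lin [-0.03 -0.03  0.03] rot [-0.07 -0.1   0.08]
```

```bash
python3 -m handwheel '[{"linear":[0,0,0],"delta_rot":[0,0,0]},{"linear":[0,0,0],"delta_rot":[0,0,0]},{"linear":[0,0,0],"delta_rot":[0,0,0]},{"linear":[0,0,0],"delta_rot":[0,0,0]},{"linear":[0,0,0],"delta_rot":[0,0,0]}]' -0.7
python3 -m handwheel '[{"linear":[0,0,-0.3],"delta_rot":[0,0,0]},{"linear":[0,0,-1.5],"delta_rot":[0,0,0]},{"linear":[0,0,-4],"delta_rot":[0,0,0]},{"linear":[0,0,-7],"delta_rot":[0,0,0]},{"linear":[0,0,-10.5],"delta_rot":[0,0,0]}]'
python3 -m handwheel '[{"linear":[0,0,-3],"delta_rot":[0,0,0]},{"linear":[0,0,-6],"delta_rot":[0,0,0]},{"linear":[0,0,-9],"delta_rot":[0,0,0]},{"linear":[0,0,-11],"delta_rot":[0,0,0]},{"linear":[0,0,-12],"delta_rot":[0,0,0]}]'
python3 -m handwheel '[{"linear":[0,-3,0],"delta_rot":[0,0,0]},{"linear":[0,-6,0],"delta_rot":[0,0,0]},{"linear":[0,-9,0],"delta_rot":[0,0,0]},{"linear":[0,-11,0],"delta_rot":[0,0,0]},{"linear":[0,-12,0],"delta_rot":[0,0,0]}]'
python3 col.py 30; python3 plan.py
```

```text
clock: 61.43
tool_pos: [0.3823, 0.3705, 0.0262]
orientation: [-0.811, -3.033, 0.001]
contact_force: [0.2, -0.7, 0.4]
grip_width: 0.0747
finger_force: 0.0
clock: 61.85
tool_pos: [0.3817, 0.3697, 0.1322]
orientation: [-0.81, -3.032, 0.005]
contact_force: [0.0, 0.3, -0.3]
grip_width: 0.0745
finger_force: 0.0
clock: 62.27
tool_pos: [0.3836, 0.3714, 0.2554]
orientation: [0.811, 3.034, 0.006]
contact_force: [0.7, 0.4, 0.0]
grip_width: 0.0749
finger_force: 0.0
clock: 62.68
tool_pos: [0.3209, 0.2642, 0.251]
orientation: [-0.811, -3.032, 0.004]
contact_force: [-0.4, -0.0, 0.6]
grip_width: 0.0749
finger_force: 0.0
apple 1653 708 mid [0.4254 0.3443 0.0539] rms 0.0231
scene colander [0.4233 0.3467 0.1075] 672
scene grip ((671.5097045898438, 228.90252685546875), (39.587833404541016, 54.347415924072266), 69.0995864868164) 0.11017199462266375
top colander [0.4226 0.3472 0.1068] 285
top grip ((670.2315063476562, 229.35983276367188), (40.90073776245117, 52.07859420776367), 69.82415008544922) 0.11054940837332317
at [0.3222 0.2655 0.2514] yaw 60.03 t 62.8 w 0.0748 F [0.4 0.4 0.3] j [ 0.66  0.07  2.03  0.    1.04 -0.39]
```

View pics/scene30.png

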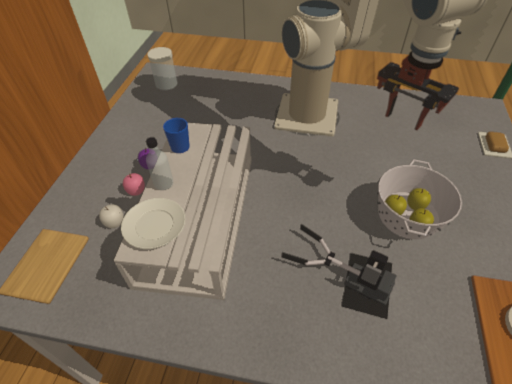

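All three apples lie in the colander at (397,204), (419,198) and (422,217). The reacher stands on its mat at (370,285), and the plate, cup and cruet are where they were.

```bash
python3 -c "
from bench import ticket
print(ticket.hand_in())"
```

```text
the job is handed in; nothing more can be done
None
```

I've handed the job in: the last pictures show all three apples in the upright colander, the reacher standing released on its mat, and the plate, cup and cruet unmoved; the hand-in gave no verdict.

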